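Tighten the bottle rack's hub screw

TASK

The hub screw of the bottle drying rack has worked loose. Take the hex key from its wooden holder, feel for the screw's socket down in the hub's well, pressing only lightly, and turn the screw clockwise, a quarter turn at a time, until it comes up against its stop. Then stand the key back in its holder and let go, leaving the other things where they are.

Things in the scene. Friction and masses are not known exactly. Their poses are not given: they have to be found in the camera images.
- key: Hex key standing in the holder, 0.11-0.18 kg. Origin: centre of its tip (lower end), z up the key. Steel hex shank 16 mm across flats up to 50 mm, the lowest 4 mm tapered to a 9 mm round nose; two opposite flats face its x (flats every 60 degrees). From 50 to 100 mm a grey square grip 28 x 28 mm, faces square to its x and y; the grip's underside rests on the holder.
- holder: Loose light-wood block 72 x 72 x 60 mm (0.7 kg) with one upright round hole, 24 mm in diameter and 54 mm deep, in the middle of its top. Origin at the centre of its underside, z up. With the key standing in it, the key's tip is 10 mm above the table.
- rack: White plastic bottle drying rack, fixed, 240 x 200 mm, with four upright pegs 97 mm high near its corners (98 mm and 78 mm from the middle along its x and y). In its middle a hub 104 x 70 mm, its top 60 mm above the table. Origin at the centre of its underside, x along its long side, z up.
- well (a point): Centre of the mouth of the well in the hub, level with the hub's top, 60 mm above the table; axes those of the rack. The well's opening is 80 mm (rack x) by 46 mm (rack y).
- well_low (a point): Point 18 mm below the well's mouth, under its centre, level with the flat steel top of the screw: a hexagonal disc 41 mm across flats, on a plate that fills the well. The screw's middle is anywhere up to 14 mm either way from this point along the rack's x, on a stiff slide that gives at about 12 N, and on the point in the rack's y; its place is not measured.
- well_seat (a point): Point 36 mm below the well's mouth, under its centre, level with the floor of the screw's hex socket (17.6 mm across flats, 18 mm deep, its mouth bevelled 2 mm wider, in the screw's middle). Seated, the key's tip is at this height and the key stands by itself. The screw is sprung: pressed down it starts to sink at about 3 N, then 1 mm for each 1 N more, at most 8 mm.
- screw (a joint): Angle of the screw in rad, growing as it is turned clockwise seen from above. At 0 two opposite flats of its socket face the rack's x axis (flats every 60 degrees). Its stop (tight) is at 5.4; it starts between 0.9 and 2.1. It turns under about 0.12 N m and stays where it is left. The key has about 0.2 rad of play in the socket either way.
- jar: Bystander: closed glass jar with a steel cap, 64 mm across, 85 mm high. Origin at the centre of its underside.
- feeding_bottle: Bystander: closed clear plastic feeding bottle, 58 mm across, 160 mm high. Origin at the centre of its underside.
- spoon: Bystander: steel spoon 150 mm long lying along its x. Origin under its middle.
- brush: Bystander: bottle brush lying along its x, 275 mm long, head 42 mm thick. Origin on the table under its middle.
- bib_clip: Bystander: plastic bib clip 55 x 18 x 20 mm lying along its x. Origin under its middle.
- teat_cap: Bystander: white round cap, 48 mm across, 30 mm high. Origin at the centre of its underside.

How it is judged:
By the outcome, as a careful person would: the job done as asked, in the order asked, and still so for the second after the job is handed in, with the robot touching nothing.
It also fails if it takes over 72 s, if anything falls off the work surface, if the arm or the gripper's body presses on something with over 40 N, if the wrist force passes 120 N, or if a joint passes its speed limit or range.

ROBOT

A 6-joint arm with a two-finger parallel gripper is mounted at the origin on the work surface. World frame = base frame: x ahead of the robot, y to its left, z up, the work surface at z = 0. Lengths are in m, angles in rad, forces in N, time in s.
With the tool pointing down it reaches from about 0.4 to 0.925 m from the base axis. Payload 3.4 kg.
Tool frame: the origin (TCP) lies on the centre line of the jaws, within the pads' length; the fingertips stand 22 mm ahead of it and the grasp point (between the pads) lies 3 mm ahead of it; z points along the fingers, y is the direction in which the jaws open and shut (so a half turn about z gives the same grasp; the last joint's range is limited). The gripper opens to 85 mm and grips with 20 to 120 N. Pads are 22 mm wide; open, the fingers measure 114 mm over their backs; the gripper's body (76 mm by 85 mm) begins 54 mm behind the grasp point. The pads swing forward as they close: fully open they stand 13 mm farther back than shut.
Start: joints at [-1.397, 0.307, 1.506, -0, 1.328, -0.073], TCP at [0.14, -0.558, 0.253] pointing down, gripper open.
Joint ranges: [-3.12, 3.12], [-1.05, 2.28], [0.14, 2.33], [-1.42, 4.57], [0.1, 2.73], [-2.68, 2.68]. Speed limits (rad/s): [2.57, 2.57, 3.14, 3.14, 3.14, 3.14].

INTERFACE

Orientations are given as a rotation vector (axis times angle).
In Python, from bench import bot, cams gives the robot as it stands.
- The arm moves only by the tool arm_command, never from a script. Its argument "steps" is a list of rows, each a list of 6 numbers: the shift along the tool's x, y, z in mm, then the turn, a rotation vector about the tool's x, y, z in rad. In form: [[tx, ty, tz, wx, wy, wz], ...]. A call has 1 to 5 rows; each row shifts and turns the pose as measured when the row begins, along the tool's axes as they then stand; what a row does not reach is not made up. A row lasts 1/12 s, in which the tool goes at most 41.7 mm and 7.16 degrees, less where a joint would pass 70% of its speed; a pose out of reach is approached as far as the arm can. A call with a gripper value outside its range is refused whole. "hand" is the opening, from 0 (shut) to 1 (fully open), set as the call begins (left out, the last holds). The fingers move at their own pace and stop on an object; the grip force is fixed at half the most. Time passes only in rows, so rows that do not move let the fingers close. It gives the time, the measured TCP pose, the force and the opening at its end, in the units of the state.
- bot.observe(): the state, without advancing time (a new reading comes with each control period).
- cams.snapshot(name): name is "scene" or "top" or "wrist"; returns (picture, depth): 400x640x3 uint8, red, green, blue; 400x640 float32, m along the optical axis (not along the pixel's ray), 0 where there is no reading.
- cams.camera_info(name): a dict with "fx", "fy", "cx", "cy" (pixels), "extrinsics" (4x4, takes a point from camera to world coordinates). Camera axes: x right, y down, z forward; pixel columns grow to the right and rows downward; lengths in m; the calibration is good to about 2 mm. A picture is of the moment at which its call begins: read the wrist's pose just before it. camera_info takes no time and is no camera call; for the wrist camera it gives the pose at the moment of the call.
- bot.job_done(): hands the job in, once; it reports no verdict.
The state is a dict: "clock": time; "joints": joint angles; "joint_velocities": joint speeds; "effort": joint torques, N m; "position": TCP position; "eef_rot": TCP orientation; "contact_force": force on the tool from outside, world axes, zero at the start; "wrist_torque": the same for the moment, N m; "opening": finger opening in m.
Only numpy, scipy, OpenCV 4.12 (cv2) and the standard library are available. Lean on these libraries where they do the work, as an engineer would, in place of code of your own. Each camera call takes 0.05 s, during which the arm holds its last target.

## Working session

There is one attempt and no reset: what is moved stays moved. The work goes in short steps, Python scripts to look and compute and a tool call to move; the robot and the scene stay as the last step left them, time stands still between calls to the robot, and variables do not carry over. Pictures are saved under pics/ and viewed, and the job is handed in when it is done.

Besides the shell and the picture viewer there is one more tool, called after "Request:" by a JSON object that holds its "method" and its "body". arm_command: Moves the arm, as the interface text tells. Its arguments: {"type":"object","properties":{"steps":{"type":"array"},"hand":{"type":"number"}},"required":["steps"]}

```bash
ls; mkdir -p pics; python3 - <<'E'
from bench import bot,cams
import cv2,numpy as np
print(bot.observe())
for n in ["scene","top"]:
    im,d=cams.snapshot(n); cv2.imwrite(f"pics/{n}0.png",im[:,:,::-1]); np.save(f"{n}0.npy",d)
    np.save(f"{n}0_im.npy",im)
    print(n,cams.camera_info(n))
E
```

```text
pics
{'clock': 0.0, 'joints': array([-1.39750132e+00,  3.07561939e-01,  1.50770397e+00, -3.16554616e-05,
        1.32839414e+00, -7.35113930e-02]), 'joint_velocities': array([ 0.0007589 ,  0.0008764 , -0.00038042, -0.00059923,  0.0008685 ,
        0.00091901]), 'effort': array([-2.06795630e-03, -4.57552779e+01, -2.51919758e+01, -2.18648165e-05,
        1.34854493e-02, -9.87988187e-06]), 'position': array([ 0.14032096, -0.55692486,  0.2523758 ]), 'eef_rot': array([-3.11565328e+00, -3.86457292e-01,  2.10013967e-04]), 'contact_force': array([-0.74330457, -0.29063534,  0.1085655 ]), 'wrist_torque': array([ 0.01830837, -0.01256441,  0.03735642]), 'opening': 0.08520781890904347}
scene {'fx': 515.5614891316501, 'fy': 515.5614891316501, 'cx': 315.05920008678817, 'cy': 201.59963996398233, 'extrinsics': array([[ 0.77810805,  0.51300862, -0.36245002,  0.91003845],
       [ 0.62788837, -0.61923532,  0.47149106, -0.50999886],
       [ 0.01743712, -0.59444914, -0.80394413,  0.87122584],
       [ 0.        ,  0.        ,  0.        ,  1.        ]])}
top {'fx': 420.3336918962665, 'fy': 420.3336918962665, 'cx': 315.34918015276656, 'cy': 198.3006347772322, 'extrinsics': array([[-0.02292921, -0.98964402,  0.14170027,  0.43154107],
       [-0.99930018,  0.02687774,  0.02601428, -0.06043428],
       [-0.02955346, -0.14100462, -0.98956773,  0.92703363],
       [ 0.        ,  0.        ,  0.        ,  1.        ]])}
```

View pics/scene0.png

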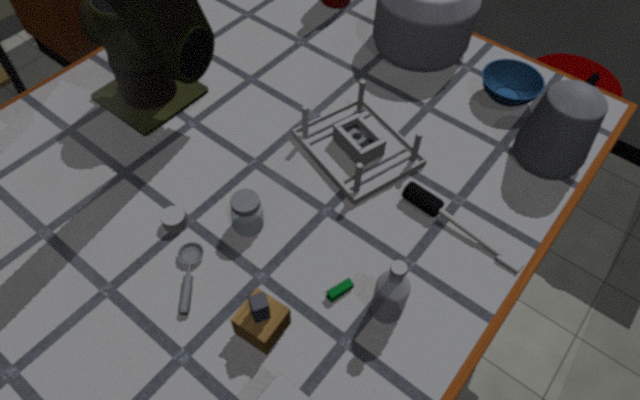

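View pics/top0.png

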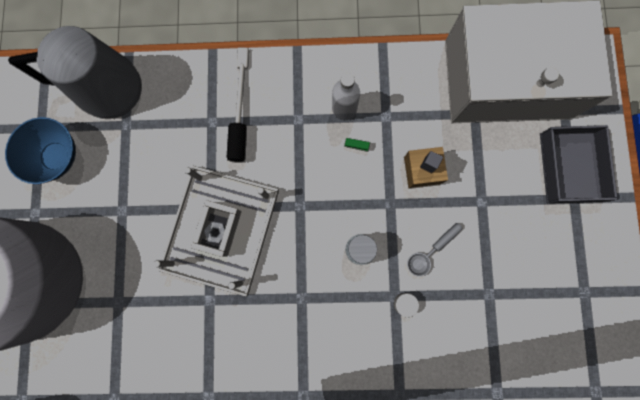

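```bash
cat > h.py <<'E'
import numpy as np,cv2
from bench import bot,cams
def pix(info,u,v,z):
    E=info["extrinsics"];d=E[:3,:3]@np.array([(u-info["cx"])/info["fx"],(v-info["cy"])/info["fy"],1]);o=E[:3,3]
    return o+d*(z-o[2])/d[2]
def ray(info,u,v):
    E=info["extrinsics"];d=E[:3,:3]@np.array([(u-info["cx"])/info["fx"],(v-info["cy"])/info["fy"],1]);return E[:3,3],d/np.linalg.norm(d)
def tri(rs):
    A=0;b=0
    for o,d in rs:
        P=np.eye(3)-np.outer(d,d);A=A+P;b=b+P@o
    x=np.linalg.solve(A,b);return x,[np.linalg.norm(np.cross(x-o,d)) for o,d in rs]
def proj(info,p):
    E=info["extrinsics"];q=E[:3,:3].T@(np.array(p)-E[:3,3]);return q[0]/q[2]*info["fx"]+info["cx"],q[1]/q[2]*info["fy"]+info["cy"]
E
python3 - <<'E'
import numpy as np,cv2
def crop(n,u0,v0,w,h,s,o):
    im=np.load(f"{n}0_im.npy")[v0:v0+h,u0:u0+w,::-1]
    cv2.imwrite(o,cv2.resize(im,None,fx=s,fy=s,interpolation=cv2.INTER_CUBIC))
crop("top",390,130,75,70,8,"pics/a1.png");crop("scene",215,270,90,90,6,"pics/a2.png")
crop("top",150,155,140,150,4,"pics/a3.png");crop("scene",285,70,150,140,4,"pics/a4.png")
E
```

```text
(no output)
```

View pics/a1.png

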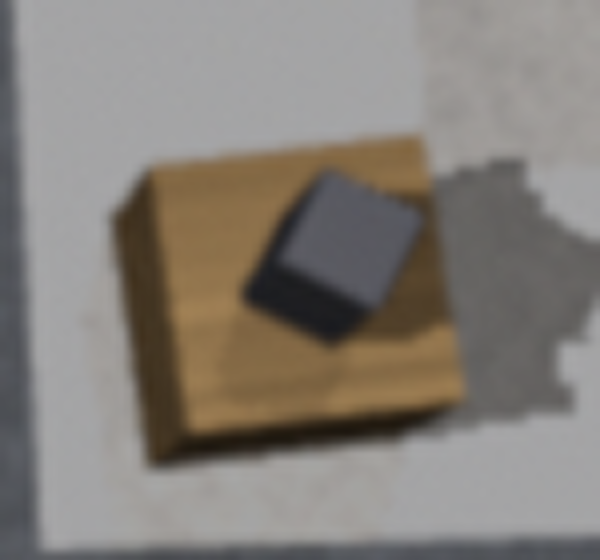

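View pics/a2.png

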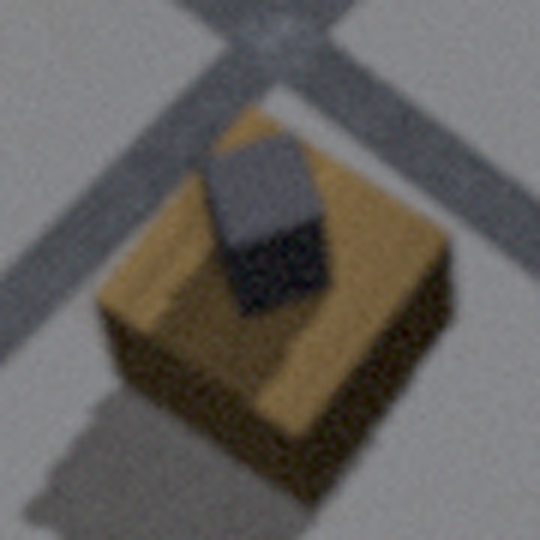

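View pics/a3.png

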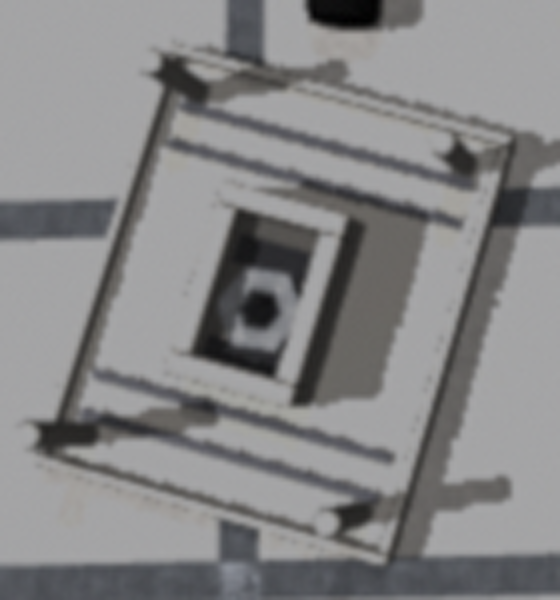

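View pics/a4.png

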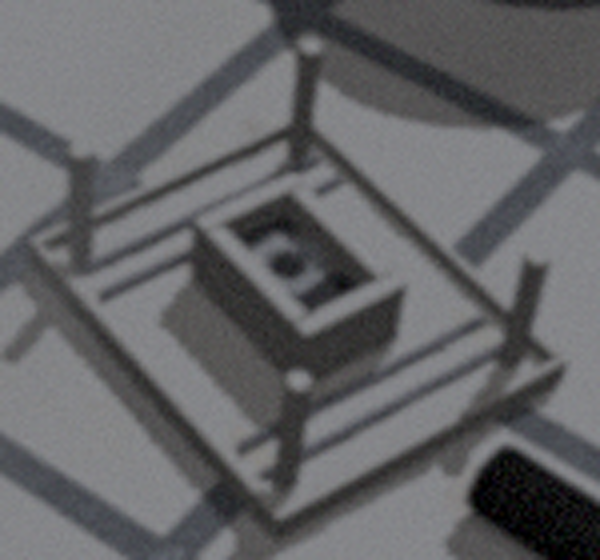

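```bash
python3 - <<'E'
from h import *
T=cams.camera_info("top");S=cams.camera_info("scene")
def c(x,y,u0,v0,s):return u0+(x+.5)/s-.5,v0+(y+.5)/s-.5
a1=lambda p:c(*p,390,130,8);a2=lambda p:c(*p,215,270,6);a3=lambda p:c(*p,150,155,4);a4=lambda p:c(*p,285,70,4)
def both(name,ps,qs,f,g,z):
    ps=np.array(ps,float);qs=np.array(qs,float)
    for t,P,C,F in (("T",ps,T,f),("S",qs,S,g)):
        w=np.array([pix(C,*F(p),z) for p in P])
        print(name,t,"ctr",w.mean(0).round(4));
        if len(P)==4:
            e=np.roll(w,-1,0)-w;print("  len",np.linalg.norm(e[:,:2],axis=1).round(3),"ang",np.degrees(np.arctan2(e[:,1],e[:,0])).round(1))
    x,r=tri([ray(T,*f(ps.mean(0))),ray(S,*g(qs.mean(0)))]);print("  tri",x.round(4),np.round(r,4))
both("key",[(330,170),(425,212),(375,310),(282,265)],[(208,152),(292,140),(325,215),(240,248)],a1,a2,.11)
both("holder",[(152,170),(422,138),(463,400),(187,435)],[(255,105),(450,240),(295,437),(100,300)],a1,a2,.06)
both("hub",[(222,188),(360,218),(298,403),(165,360)],[(403,290),(305,335),(195,220),(290,185)],a3,a4,.06)
both("screw",[(262,308)],[(290,262)],a3,a4,.042)
both("pegs",[(170,50),(455,150),(327,522),(30,435)],[(535,262),(298,380),(83,158),(310,45)],a3,a4,.097)
E
```

```text
key T ctr [ 0.6196 -0.2743  0.11  ]
  len [0.025 0.028 0.025 0.027] ang [-116.6  150.4   61.5  -29.2]
key S ctr [ 0.622  -0.2753  0.11  ]
  len [0.023 0.024 0.024 0.03 ] ang [  48.4  -26.4 -117.4  149.7]
  tri [ 0.6206 -0.2748  0.1069] [0.0005 0.0005]
holder T ctr [ 0.6192 -0.2744  0.06  ]
  len [0.071 0.07  0.072 0.071] ang [ -84.8 -175.1   95.7    4.2]
holder S ctr [ 0.6215 -0.2761  0.06  ]
  len [0.071 0.07  0.069 0.072] ang [   3.1  -86.  -175.8   96.1]
  tri [ 0.6202 -0.2755  0.0552] [0.0002 0.0002]
hub T ctr [0.5    0.1725 0.06  ]
  len [0.075 0.1   0.073 0.094] ang [-103.7  161.5   71.2  -17.7]
hub S ctr [0.5025 0.1696 0.06  ]
  len [0.064 0.101 0.061 0.097] ang [-109.8  162.8   66.7  -15.3]
  tri [0.5002 0.1743 0.0536] [0.0001 0.0001]
screw T ctr [0.4927 0.1768 0.042 ]
screw S ctr [0.4929 0.1784 0.042 ]
  tri [0.4931 0.177  0.0429] [0.0006 0.0006]
pegs T ctr [0.5    0.1705 0.097 ]
  len [0.156 0.193 0.154 0.203] ang [-110.9  160.7   73.   -19. ]
pegs S ctr [0.5021 0.1712 0.097 ]
  len [0.152 0.189 0.158 0.199] ang [-108.2  163.7   75.3  -18.3]
  tri [0.5003 0.174  0.0886] [0.0016 0.0016]
```

```bash
python3 - <<'E'
from h import *
from scipy.spatial.transform import Rotation as R
s=bot.observe();W=cams.camera_info("wrist");M=np.eye(4);M[:3,:3]=R.from_rotvec(s["eef_rot"]).as_matrix();M[:3,3]=s["position"]
print(W["fx"],W["cx"],W["cy"]);print((np.linalg.inv(M)@W["extrinsics"]).round(4));print(M.round(3))
E
cat >> h.py <<'E'
from scipy.spatial.transform import Rotation as R
def pose():
    s=bot.observe();M=np.eye(4);M[:3,:3]=R.from_rotvec(s["eef_rot"]).as_matrix();M[:3,3]=s["position"];return s,M
def go(p,yawy=None):
    """delta in tool axes (mm, rad) to reach p with jaws along yawy deg, tool straight down"""
    s,M=pose();d=M[:3,:3].T@(np.array(p)-M[:3,3])*1000
    y=M[:3,1];cur=np.degrees(np.arctan2(y[1],y[0]))
    if yawy is None: yawy=cur
    a=np.radians(yawy);Y=np.array([np.cos(a),np.sin(a),0]);Z=np.array([0,0,-1.]);X=np.cross(Y,Z)
    rv=R.from_matrix(M[:3,:3].T@np.stack([X,Y,Z],1)).as_rotvec()
    print("t",round(s["clock"],2),"pos",M[:3,3].round(4),"yawy",round(cur,1),"q6",round(np.degrees(s["joints"][5]),1),"F",s["contact_force"].round(1),"Tz",s["wrist_torque"].round(2),"open",round(s["opening"],4))
    print("tool d mm",d.round(1),"rv",rv.round(3))
E
```

```text
320.88013188638405 316.3633624572586 192.97881002667987
[[-1.000e-04 -9.657e-01 -2.595e-01  6.530e-02]
 [ 1.000e+00  2.000e-04 -1.000e-03  2.000e-04]
 [ 1.000e-03 -2.595e-01  9.657e-01 -1.207e-01]
 [ 0.000e+00  0.000e+00  0.000e+00  1.000e+00]]
[[ 0.97   0.244 -0.     0.14 ]
 [ 0.244 -0.97   0.002 -0.557]
 [ 0.    -0.002 -1.     0.252]
 [ 0.     0.     0.     1.   ]]
```

Request:
{"method": "arm_command", "body": {"steps": [[38, -11, 0, 0, 0, 0], [38, -11, 0, 0, 0, 0], [38, -11, 0, 0, 0, 0], [38, -11, 0, 0, 0, 0], [38, -11, 0, 0, 0, 0]]}}

```text
clock: 0.52
position: [0.3088, -0.4596, 0.2492]
eef_rot: [-3.118, -0.362, 0.008]
contact_force: [0.8, -0.8, 0.5]
opening: 0.0855
```

Request:
{"method": "arm_command", "body": {"steps": [[38, -11, 0, 0, 0, 0], [38, -11, 0, 0, 0, 0], [38, -11, 0, 0, 0, 0], [38, -11, 0, 0, 0, 0], [38, -11, 0, 0, 0, 0]]}}

```text
clock: 0.93
position: [0.4873, -0.3552, 0.2463]
eef_rot: [-3.115, -0.36, 0.013]
contact_force: [0.7, -0.3, -0.5]
opening: 0.0855
```

Request:
{"method": "arm_command", "body": {"steps": [[38, -11, 0, 0, 0, -0.12], [0, 0, 0, 0, 0, -0.12], [0, 0, 0, 0, 0, -0.12], [0, 0, 0, 0, 0, -0.12], [0, 0, 0, 0, 0, -0.12]]}}

```text
clock: 1.35
position: [0.5325, -0.3257, 0.2423]
eef_rot: [-2.848, -1.295, 0.006]
contact_force: [0.6, -0.5, -0.1]
opening: 0.0853
```

```bash
python3 - <<'E'
from h import *
go([.6206,-.275,.25],-29)
im,d=cams.snapshot("wrist");cv2.imwrite("pics/w1.png",im[:,:,::-1])
go([.6206,-.275,.25],-29)
E
```

```text
t 1.35 pos [ 0.5325 -0.3257  0.2423] yawy -41.1 q6 5.6 F [ 0.6 -0.5 -0.1] Tz [-0.    0.04 -0.02] open 0.0853
tool d mm [96.1 32.9 -8. ] rv [-0.013 -0.003 -0.211]
t 1.4 pos [ 0.5325 -0.3256  0.2421] yawy -40.8 q6 5.3 F [ 0.2 -0.4 -0.3] Tz [-0.    0.01 -0.03] open 0.0859
tool d mm [95.9 33.5 -8.1] rv [-0.014 -0.004 -0.206]
```

View pics/w1.png

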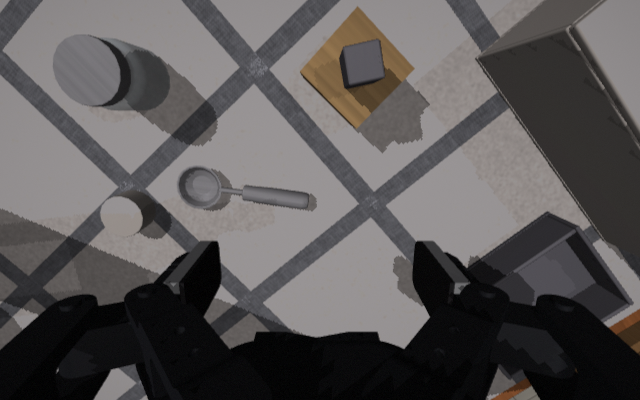

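Request:
{"method": "arm_command", "body": {"steps": [[24, 14, -2, 0, 0, -0.1], [24, 14, -2, -0.01, 0, -0.1], [0, 0, 0, 0, 0, 0]]}}

```text
clock: 1.65
position: [0.5835, -0.3046, 0.2442]
eef_rot: [-2.705, -1.582, -0.0]
contact_force: [0.3, -0.6, -0.8]
opening: 0.0853
```

```bash
python3 - <<'E'
from h import *
go([.6206,-.275,.25],-29)
W=cams.camera_info("wrist")
im,d=cams.snapshot("wrist");cv2.imwrite("pics/w2.png",im[:,:,::-1]);np.savez("w2.npz",im=im,E=W["extrinsics"])
for z,p in ((.11,(.6206,-.275)),(.06,(.6206,-.275))): print(proj(W,[*p,z]))
u,v=map(int,proj(W,[.6206,-.275,.11]));u0=u-60;v0=max(v-50,0);print(u0,v0)
cv2.imwrite("pics/w2c.png",cv2.resize(im[v0:v0+100,u0:u0+120,::-1],None,fx=6,fy=6,interpolation=cv2.INTER_CUBIC))
E
```

```text
t 1.65 pos [ 0.5835 -0.3046  0.2442] yawy -29.4 q6 -2.0 F [ 0.3 -0.6 -0.8] Tz [-0.01 -0.02  0.01] open 0.0853
tool d mm [44.  17.8 -5.7] rv [-0.007 -0.004 -0.006]
(np.float64(340.4738891521084), np.float64(135.71487422268137))
(np.float64(337.0424600062776), np.float64(131.34383354453195))
280 85
```

View pics/w2c.png

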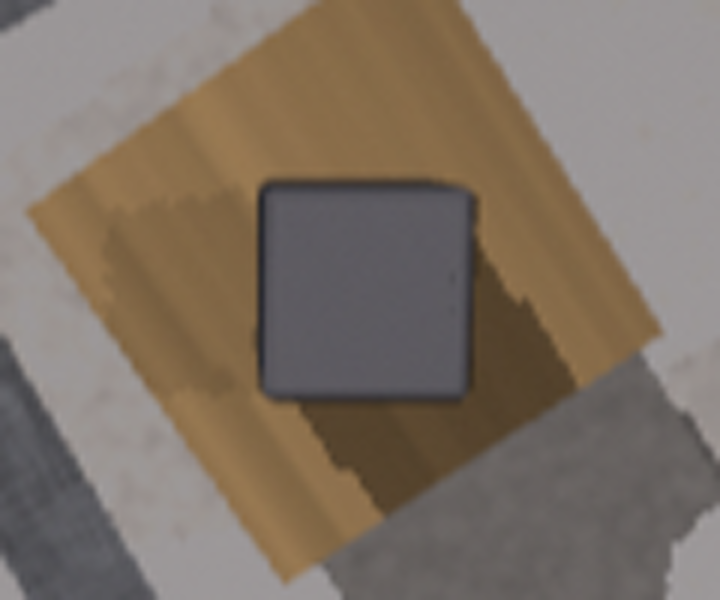

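```bash
python3 - <<'E'
from h import *
W=cams.camera_info("wrist");S=cams.camera_info("scene");T=cams.camera_info("top")
p=pix(W,340.6,133.4,.11);print(p)
print(tri([ray(W,340.6,133.4),ray(T,*[390+353.5/8-.5,130+239.7/8-.5]),ray(S,215+266.7/6-.5,270+189.2/6-.5)]))
go([*p[:2],.25],-29.2)
E
```

```text
[ 0.6192466  -0.27447503  0.11      ]
(array([ 0.62014592, -0.27474548,  0.10676417]), [np.float64(0.0008418632367070344), np.float64(0.0004320985780936842), np.float64(0.0008043636724490702)])
t 1.7 pos [ 0.5815 -0.3055  0.2438] yawy -29.6 q6 -1.9 F [0.3 0.3 0.4] Tz [ 0.02  0.01 -0.01] open 0.0851
tool d mm [45.6 17.5 -6.2] rv [-0.009 -0.002 -0.006]
```

Request:
{"method": "arm_command", "body": {"steps": [[23, 9, 0, -0.004, 0, -0.003], [23, 9, 0, -0.004, 0, 0], [0, 0, 20, 0, 0, 0], [0, 0, 30, 0, 0, 0], [0, 0, 0, 0, 0, 0]]}}

```text
clock: 2.12
position: [0.6183, -0.2754, 0.1927]
eef_rot: [-2.725, -1.561, 0.002]
contact_force: [-0.8, 1.1, -1.6]
opening: 0.0855
```

```bash
python3 - <<'E'
from h import *
W=cams.camera_info("wrist");go([.6202,-.2746,.09],-29.2)
im,d=cams.snapshot("wrist");cv2.imwrite("pics/w3.png",im[:,:,::-1]);np.savez("w3.npz",im=im,E=W["extrinsics"])
go([.6202,-.2746,.09],-29.2);print(proj(W,[.6202,-.2746,.11]))
E
```

```text
t 2.12 pos [ 0.6183 -0.2754  0.1927] yawy -30.4 q6 2.9 F [-0.8  1.1 -1.6] Tz [ 0.04  0.01 -0.03] open 0.0855
tool d mm [  1.7   1.4 102.7] rv [-0.002  0.001 -0.021]
t 2.17 pos [ 0.6193 -0.2762  0.1955] yawy -30.4 q6 2.8 F [-0.  -0.3  0. ] Tz [0.04 0.03 0.01] open 0.0856
tool d mm [  1.9  -0.2 105.5] rv [ 0.002  0.001 -0.021]
(np.float64(318.62092964233244), np.float64(206.16377246574982))
```

View pics/w3.png

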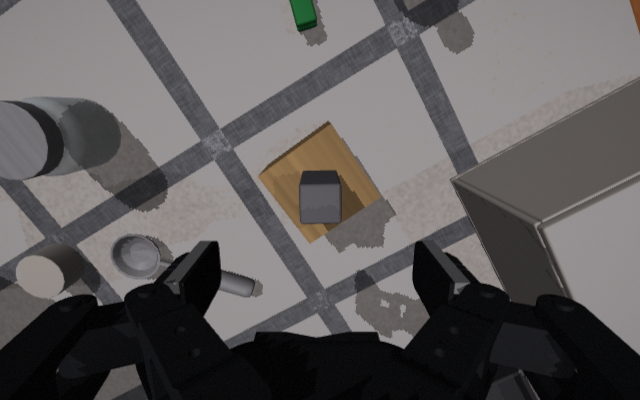

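Request:
{"method": "arm_command", "body": {"steps": [[3, 1.5, 30, 0, 0, -0.02], [0, 0, 30, 0, 0, 0], [0, 0, 25, 0, 0, 0], [0, 0, 15, 0, 0, 0], [0, 0, 0, 0, 0, 0]]}}

```text
clock: 2.58
position: [0.6244, -0.2807, 0.1022]
eef_rot: [2.708, 1.567, 0.008]
contact_force: [-0.7, 1.0, -0.4]
opening: 0.0856
```

```bash
python3 - <<'E'
from h import *
W=cams.camera_info("wrist");
im,d=cams.snapshot("wrist");cv2.imwrite("pics/w4.png",im[:,:,::-1]);np.savez("w4.npz",im=im,E=W["extrinsics"])
go([.6206,-.2750,.09],-29.2);print(proj(W,[.6206,-.275,.11]))
E
```

```text
t 2.63 pos [ 0.625  -0.2811  0.1037] yawy -29.9 q6 2.3 F [-1.4  0.4  0.5] Tz [-0.01  0.02 -0.03] open 0.0852
tool d mm [ 3.1 -7.1 13.6] rv [ 0.016  0.002 -0.012]
(np.float64(300.9122011072391), np.float64(272.195698516529))
```

View pics/w4.png

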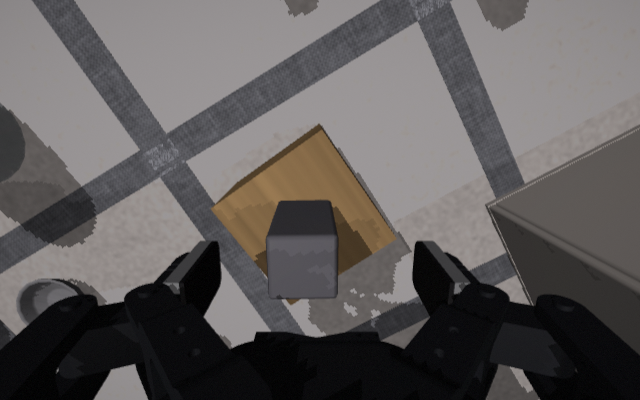

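Request:
{"method": "arm_command", "body": {"steps": [[4.5, -6.5, 0, 0.016, 0, -0.012], [0, 0, 6, 0, 0, 0], [0, 0, 6, 0, 0, 0], [0, 0, 0, 0, 0, 0]]}}

```text
clock: 2.97
position: [0.6241, -0.2763, 0.0982]
eef_rot: [2.704, 1.583, 0.004]
contact_force: [0.1, 0.2, -0.2]
opening: 0.0856
```

```bash
python3 - <<'E'
from h import *
W=cams.camera_info("wrist");
im,d=cams.snapshot("wrist");cv2.imwrite("pics/w5.png",im[:,:,::-1])
go([.6206,-.2750,.09],-29.2);print(proj(W,[.6206,-.275,.11]))
E
```

```text
t 3.02 pos [ 0.6246 -0.2765  0.0989] yawy -29.3 q6 2.0 F [-0.5  0.1  0.3] Tz [-0.01  0.    0.03] open 0.0855
tool d mm [-0.6 -4.3  8.8] rv [ 0.01   0.002 -0.002]
(np.float64(306.74121093496194), np.float64(285.86084533558164))
```

View pics/w5.png

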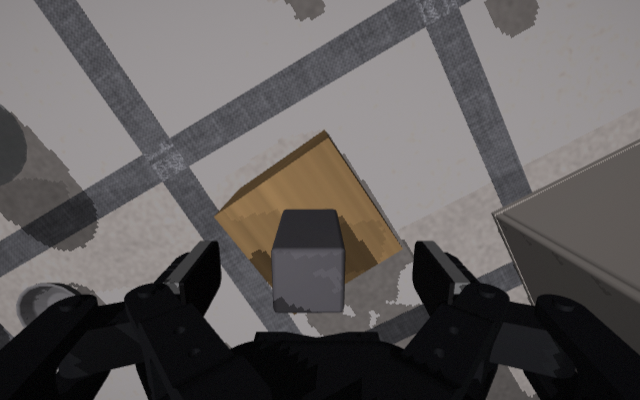

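Request:
{"method": "arm_command", "body": {"steps": [[1, -4, 4, 0.01, 0, 0], [0.5, -1, 5, 0, 0, 0], [0, 0, 3, 0, 0, 0], [0, 0, 0, 0, 0, 0]]}}

```text
clock: 3.35
position: [0.6216, -0.2728, 0.0877]
eef_rot: [2.709, 1.586, -0.001]
contact_force: [-0.4, -0.7, -0.6]
opening: 0.0854
```

```bash
python3 - <<'E'
from h import *
W=cams.camera_info("wrist");
im,d=cams.snapshot("wrist");cv2.imwrite("pics/w6.png",im[:,:,::-1])
go([.6206,-.2750,.09],-29.2);print(proj(W,[.6206,-.275,.11]))
E
```

```text
t 3.4 pos [ 0.6217 -0.2728  0.0878] yawy -29.3 q6 2.2 F [-0.2  0.1  1.2] Tz [-0.03 -0.04  0.04] open 0.085
tool d mm [-2.4  0.2 -2.1] rv [ 0.002  0.002 -0.002]
(np.float64(316.76982117290277), np.float64(306.6735338758655))
```

View pics/w6.png

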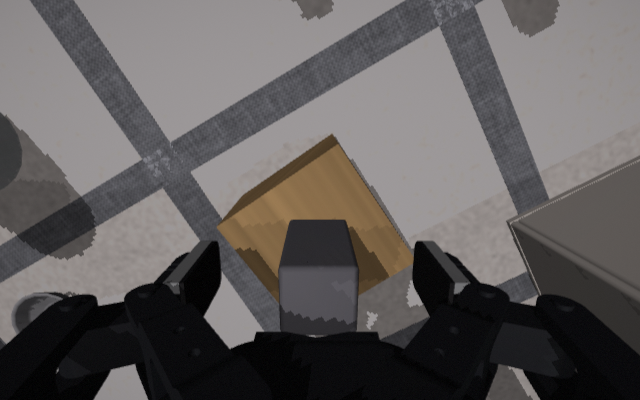

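Request:
{"method": "arm_command", "body": {"steps": [[0, 0, 0, 0, 0, 0], [0, 0, 0, 0, 0, 0], [0, 0, 0, 0, 0, 0], [0, 0, 0, 0, 0, 0], [0, 0, 0, 0, 0, 0]], "hand": 0}}

```text
clock: 3.82
position: [0.6219, -0.2729, 0.0878]
eef_rot: [2.708, 1.586, -0.001]
contact_force: [1.1, -0.9, 1.3]
opening: 0.0273
```

Request:
{"method": "arm_command", "body": {"steps": [[0, 0, 0, 0, 0, 0], [0, 0, 0, 0, 0, 0], [0, 0, 0, 0, 0, 0]]}}

```text
clock: 4.07
position: [0.6219, -0.2729, 0.0878]
eef_rot: [2.708, 1.586, -0.001]
contact_force: [0.9, -0.0, 0.0]
opening: 0.0277
```

```bash
python3 - <<'E'
from h import *
go([.6206,-.2750,.09],-29.2)
E
```

```text
t 4.07 pos [ 0.6219 -0.2729  0.0878] yawy -29.3 q6 2.2 F [ 0.9 -0.   0. ] Tz [ 0.03 -0.01  0.02] open 0.0277
tool d mm [-2.4 -0.1 -2.2] rv [ 0.002  0.002 -0.002]
```

Request:
{"method": "arm_command", "body": {"steps": [[0, 0, -12, 0, 0, 0], [0, 0, -16, 0, 0, 0], [0, 0, -20, 0, 0, 0], [0, 0, 0, 0, 0, 0]]}}

```text
clock: 4.4
position: [0.6217, -0.2729, 0.1368]
eef_rot: [2.71, 1.586, -0.003]
contact_force: [1.1, 0.1, -0.1]
opening: 0.0274
```

```bash
python3 - <<'E'
from h import *
go([.6219,-.2729,.25],-29.2)
E
```

```text
t 4.4 pos [ 0.6217 -0.2729  0.1368] yawy -29.3 q6 2.2 F [ 1.1  0.1 -0.1] Tz [ 0.02 -0.01 -0.02] open 0.0274
tool d mm [  -0.2    0.2 -113.2] rv [ 0.     0.002 -0.002]
```

Request:
{"method": "arm_command", "body": {"steps": [[0, 0, -30, 0, 0, 0], [0, 0, -40, 0, 0, 0], [0, 0, -40, 0, 0, 0], [0, 0, 0, 0, 0, 0]]}}

```text
clock: 4.73
position: [0.6195, -0.2715, 0.2478]
eef_rot: [-2.707, -1.584, 0.01]
contact_force: [2.5, -1.4, -0.5]
opening: 0.0273
```

```bash
python3 - <<'E'
from h import *
go([.6219,-.2729,.25],-29.2)
im,d=cams.snapshot("scene");s,M=pose()
S=cams.camera_info("scene");tip=M[:3,3]-[0,0,.0778];u,v=map(int,proj(S,tip));print(u,v,proj(S,tip))
np.save("s1.npy",im)
cv2.imwrite("pics/s1.png",cv2.resize(im[v-60:v+15,u-45:u+45,::-1],None,fx=8,fy=8,interpolation=cv2.INTER_CUBIC))
E
```

```text
t 4.73 pos [ 0.6195 -0.2715  0.2478] yawy -29.3 q6 2.2 F [ 2.5 -1.4 -0.5] Tz [-0.03 -0.1  -0.02] open 0.0273
tool d mm [-0.   2.8 -2.3] rv [-0.008  0.003 -0.002]
256 281 (np.float64(256.4276808966961), np.float64(281.098420978281))
```

View pics/s1.png

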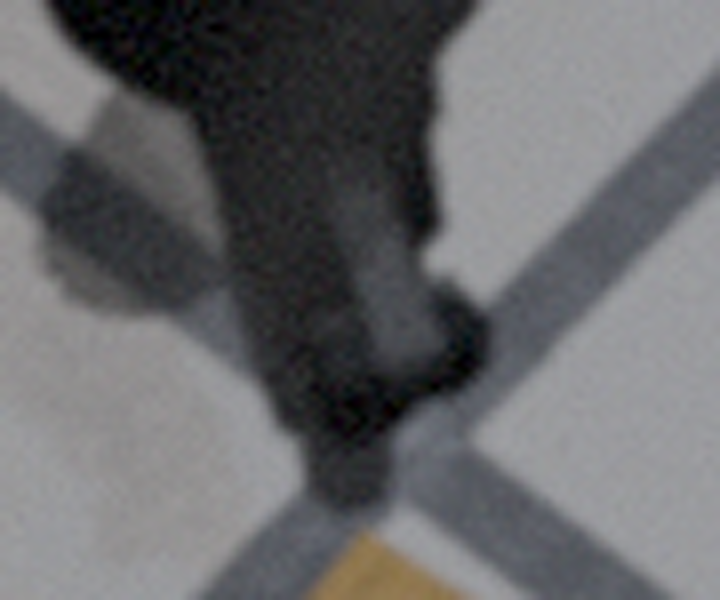

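Request:
{"method": "arm_command", "body": {"steps": [[12, -14, 0, 0, 0, 0], [23, -27, 0, 0, 0, 0], [23, -27, 0, 0, 0, 0], [23, -27, 0, 0, 0, 0], [23, -27, 0, 0, 0, 0]]}}

```text
clock: 5.2
position: [0.559, -0.1203, 0.2378]
eef_rot: [-2.708, -1.567, 0.023]
contact_force: [0.8, 0.2, -1.3]
opening: 0.0277
```

Request:
{"method": "arm_command", "body": {"steps": [[23, -27, 0, 0, 0, 0], [23, -27, 0, 0, 0, 0], [23, -27, 0, 0, 0, 0], [23, -27, 0, 0, 0, 0], [23, -27, 0, 0, 0, 0]]}}

```text
clock: 5.62
position: [0.485, 0.0573, 0.2308]
eef_rot: [-2.698, -1.558, 0.045]
contact_force: [0.8, 0.2, -1.3]
opening: 0.0277
```

```bash
python3 - <<'E'
from h import *
go([.473,.129,.25],-29.2)
E
```

```text
t 5.62 pos [0.485  0.0573 0.2308] yawy -30.0 q6 31.3 F [ 0.8  0.2 -1.3] Tz [ 0.08 -0.05  0.01] open 0.0277
tool d mm [ 55.9 -46.9 -18.1] rv [-0.037  0.012 -0.014]
```

Request:
{"method": "arm_command", "body": {"steps": [[25, -20, -10, -0.02, 0.006, -0.007], [25, -20, -10, -0.02, 0.006, -0.007], [0, 0, 0, 0, 0, 0], [0, 0, 0, 0, 0, 0]]}}

```text
clock: 5.95
position: [0.4619, 0.1305, 0.2449]
eef_rot: [-2.696, -1.598, 0.018]
contact_force: [-1.1, -0.7, -1.2]
opening: 0.0275
```

```bash
python3 - <<'E'
from h import *
go([.473,.129,.25],-29.2)
W=cams.camera_info("wrist");im,d=cams.snapshot("wrist");cv2.imwrite("pics/w7.png",im[:,:,::-1]);np.savez("w7.npz",im=im,E=W["extrinsics"],d=d)
print(proj(W,[.493,.1775,.042]),proj(W,[.501,.172,.06]))
E
```

```text
t 5.95 pos [0.4619 0.1305 0.2449] yawy -28.7 q6 39.2 F [-1.1 -0.7 -1.2] Tz [-0.01 -0.01 -0.05] open 0.0275
tool d mm [ 4.  10.4 -5.3] rv [-0.012  0.006  0.009]
(np.float64(324.07834392383006), np.float64(115.31728810473193)) (np.float64(334.69164719653), np.float64(117.0191921374639))
```

View pics/w7.png

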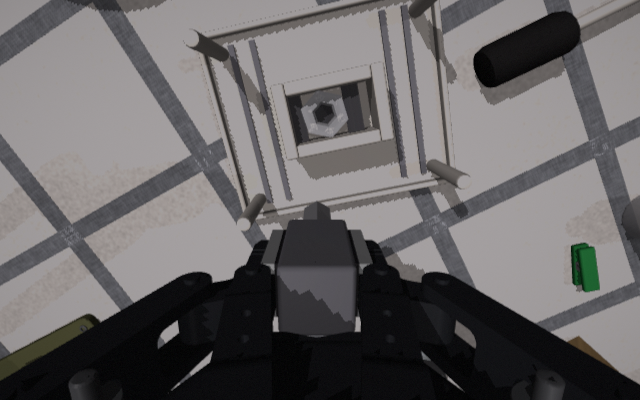

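```bash
python3 - <<'E'
import numpy as np,cv2
im=np.load("w7.npz")["im"][:,:,::-1]
cv2.imwrite("pics/w7a.png",cv2.resize(im[55:170,265:400],None,fx=5,fy=5,interpolation=cv2.INTER_CUBIC))
g=np.clip(im[190:250,280:355].astype(float)*2.2,0,255).astype(np.uint8)
cv2.imwrite("pics/w7b.png",cv2.resize(g,None,fx=8,fy=8,interpolation=cv2.INTER_CUBIC))
E
```

```text
(no output)
```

View pics/w7a.png

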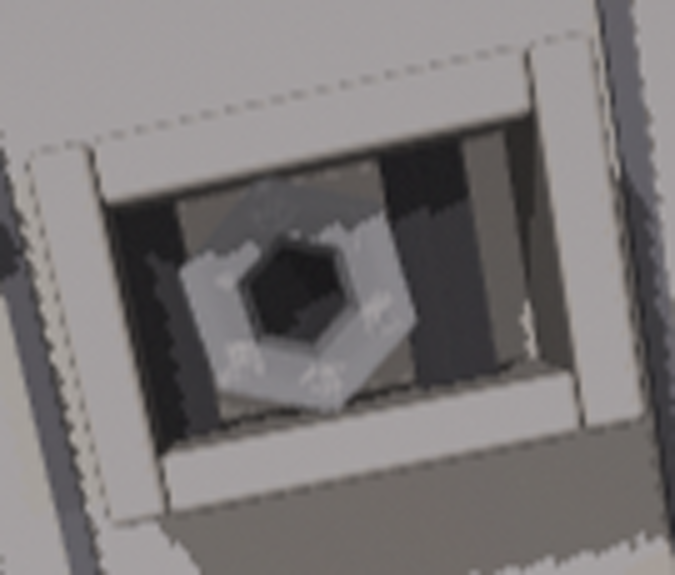

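View pics/w7b.png

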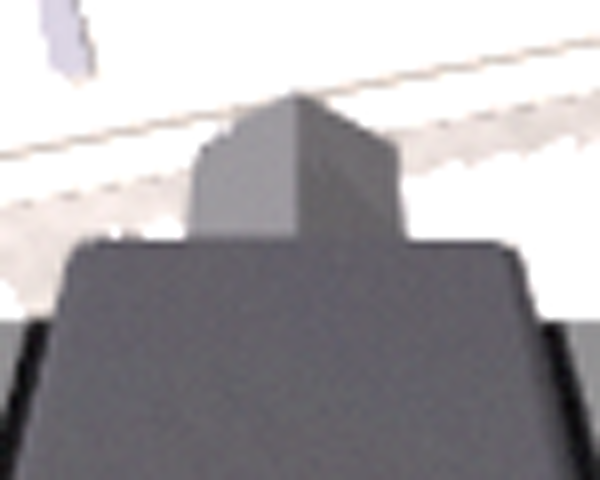

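```bash
python3 - <<'E'
from h import *
f=np.load("w7.npz");W=cams.camera_info("wrist");W=dict(W,extrinsics=f["E"])
c=lambda p:(265+(p[0]+.5)/5-.5,55+(p[1]+.5)/5-.5)
def poly(n,ps,z,m):
    w=np.array([pix(W,*c(p),z) for p in ps]);k=w.mean(0);e=np.roll(w,-1,0)-w
    a=np.degrees(np.arctan2(e[:,1],e[:,0]));print(n,k.round(4),"len",np.linalg.norm(e,axis=1).round(4),"ang",(a%m).round(1));return k
d=poly("disc",[(260,180),(385,215),(415,315),(330,412),(220,385),(180,270)],.042,60)
h=poly("socket",[(293,238),(345,262),(352,310),(305,345),(250,320),(245,265)],.042,60)
w=poly("well",[(105,203),(530,115),(578,373),(165,455)],.06,90)
o=poly("hub",[(30,150),(590,35),(645,415),(115,520)],.06,90)
r=np.array([np.cos(np.radians(-18)),np.sin(np.radians(-18))])
for n,p in (("disc",d),("sock",h)):
    for q in (w,o): v=(p-q)[:2];print(n,v@r,v@[-r[1],r[0]])
S=cams.camera_info("scene");T=cams.camera_info("top")
print(tri([ray(W,*c((298,292))),ray(T,150+262.5/4-.5,155+308.5/4-.5),ray(S,285+290.5/4-.5,70+262.5/4-.5)]))
print(tri([ray(T,150+262.5/4-.5,155+308.5/4-.5),ray(S,285+290.5/4-.5,70+262.5/4-.5)]))
E
```

```text
disc [0.4937 0.1785 0.042 ] len [0.025  0.0198 0.025  0.0225 0.0234 0.0229] ang [16.3 19.8 20.2 17.8 20.5 18.3]
socket [0.4944 0.1796 0.042 ] len [0.0111 0.0092 0.0114 0.0118 0.0105 0.0106] ang [ 7.4 10.7  7.6  7.4  6.6 59.8]
well [0.5017 0.1762 0.06  ] len [0.0781 0.0467 0.0788 0.0469] ang [72.4 74.9 72.6 73.9]
hub [0.502  0.1768 0.06  ] len [0.1018 0.0679 0.1021 0.0688] ang [72.2 73.1 72.7 72.9]
disc -0.008316927690852403 -0.0003519251211960178
disc -0.008375762584773048 -0.0009357659089617562
sock -0.00806297512681479 0.0009665056086860013
sock -0.008121810020735436 0.0003826648209202626
(array([0.49325987, 0.17834299, 0.04137841]), [np.float64(0.0013535028454052605), np.float64(0.0013609339004028238), np.float64(0.0006166331477030858)])
(array([0.49308527, 0.17704641, 0.04294421]), [np.float64(0.0005952805891678526), np.float64(0.0005952805891679366)])
```

```bash
python3 - <<'E'
from h import *
W=cams.camera_info("wrist");C=np.array([[-1e-4,-.9657,-.2595,.0653],[1,2e-4,-1e-3,2e-4],[1e-3,-.2595,.9657,-.1207],[0,0,0,1]])
K=dict(W,extrinsics=C)
print("shank corner z.0738",pix(K,280+296.5/8-.5,190+95.5/8-.5,.0738),"side",pix(K,280+198/8,190+155/8,.0738),pix(K,280+398/8,190+150/8,.0738))
print("grip far edge",pix(K,280+85/8,190+240/8,-.0222),pix(K,280+510/8,190+240/8,-.0222))
print(pix(K,276,331,-.0222),pix(K,357,331,-.0222))
E
```

```text
shank corner z.0738 [0.00749793 0.00012411 0.0738    ] side [ 0.00222841 -0.00739331  0.0738    ] [0.00264933 0.00851245 0.0738    ]
grip far edge [ 0.02972969 -0.00827423 -0.0222    ] [ 0.0297342   0.00900358 -0.0222    ]
[-0.01254301 -0.01441471 -0.0222    ] [-0.01252292  0.01469781 -0.0222    ]
```

```bash
python3 - <<'E'
from h import *
im=np.load("w7.npz")["im"][:,:,::-1]
g=np.clip(im[205:345,260:375].astype(float)*2.5,0,255).astype(np.uint8)
cv2.imwrite("pics/w7d.png",cv2.resize(g,None,fx=4,fy=4,interpolation=cv2.INTER_CUBIC))
W=cams.camera_info("wrist");C=np.array([[-1e-4,-.9657,-.2595,.0653],[1,2e-4,-1e-3,2e-4],[1e-3,-.2595,.9657,-.1207],[0,0,0,1]])
K=dict(W,extrinsics=C)
for v in range(260,276,2): print(v,pix(K,280,v,-.0222)[0],pix(K,290,v-40,.0278)[0],v-40)
E
```

```text
260 0.01545574739388357 0.011673613329084856 220
262 0.014715451439288985 0.010632833516641106 222
264 0.013972518534764368 0.009588474055079524 224
266 0.013226934565864122 0.008540516444865032 226
268 0.012478685317231362 0.00748894205876912 228
270 0.011727756471694356 0.006433732140766091 230
272 0.010974133609353426 0.0053748678049180335 232
274 0.010217802206657856 0.004312330034248003 234
```

View pics/w7d.png

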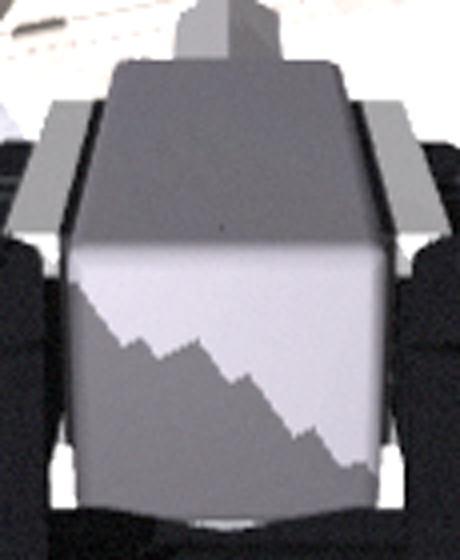

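```bash
python3 - <<'E'
from h import *
go([.4942,.1802,.16],-20)
E
```

```text
t 6.0 pos [0.4616 0.1305 0.2447] yawy -28.7 q6 39.2 F [-1.   0.1 -1.4] Tz [ 0.04  0.   -0.04] open 0.0273
tool d mm [59.8  5.8 84.3] rv [-0.014  0.005 -0.153]
```

Request:
{"method": "arm_command", "body": {"steps": [[30, 3, 0, -0.014, 0.005, 0], [30, 3, 20, 0, 0, -0.08], [0, 0, 25, 0, 0, -0.08], [0, 0, 20, 0, 0, 0], [0, 0, 0, 0, 0, 0]]}}

```text
clock: 6.42
position: [0.4961, 0.1772, 0.1743]
eef_rot: [2.564, 1.813, -0.006]
contact_force: [-1.3, -0.1, -2.6]
opening: 0.0271
```

```bash
python3 - <<'E'
from h import *
go([.4942,.1802,.16],-20)
E
```

```text
t 6.42 pos [0.4961 0.1772 0.1743] yawy -19.5 q6 34.7 F [-1.3 -0.1 -2.6] Tz [-0.02  0.07  0.03] open 0.0271
tool d mm [ 2.2 -2.8 14.3] rv [-0.001  0.004  0.009]
```

Request:
{"method": "arm_command", "body": {"steps": [[2, -3, 5, 0, 0.004, 0.009], [0, 0, 8, 0, 0, 0], [0, 0, 0, 0, 0, 0], [0, 0, 0, 0, 0, 0]]}}

```text
clock: 6.75
position: [0.4931, 0.1767, 0.1591]
eef_rot: [-2.578, -1.792, 0.008]
contact_force: [0.4, -0.3, -2.1]
opening: 0.0271
```

```bash
python3 - <<'E'
from h import *
go([.4942,.1802,.16],-20)
W=cams.camera_info("wrist")
for n in ("wrist","scene","top"):
    im,d=cams.snapshot(n);np.save("b_"+n+".npy",im)
    C=cams.camera_info(n);u,v=map(int,proj(C,[.494,.1787,.06]));s={"wrist":3,"scene":6,"top":6}[n];k=100 if n=="wrist" else 50
    print(n,u,v,u-k,max(v-k,0))
    cv2.imwrite(f"pics/b_{n}.png",cv2.resize(im[max(v-k,0):v+k,u-k:u+k,::-1],None,fx=s,fy=s,interpolation=cv2.INTER_CUBIC))
go([.4942,.1802,.16],-20)
E
```

```text
t 6.75 pos [0.4931 0.1767 0.1591] yawy -20.4 q6 35.4 F [ 0.4 -0.3 -2.1] Tz [ 0.06 -0.03  0.  ] open 0.0271
tool d mm [ 3.6 -0.2 -0.9] rv [-0.005  0.003 -0.007]
wrist 317 198 217 98
scene 358 129 308 79
top 211 230 161 180
t 6.9 pos [0.4936 0.1771 0.1597] yawy -20.4 q6 35.4 F [-0.6 -0.9 -1.5] Tz [-0.06 -0.03 -0.04] open 0.0271
tool d mm [ 3.1 -0.5 -0.3] rv [-0.004  0.002 -0.006]
```

View pics/b_wrist.png

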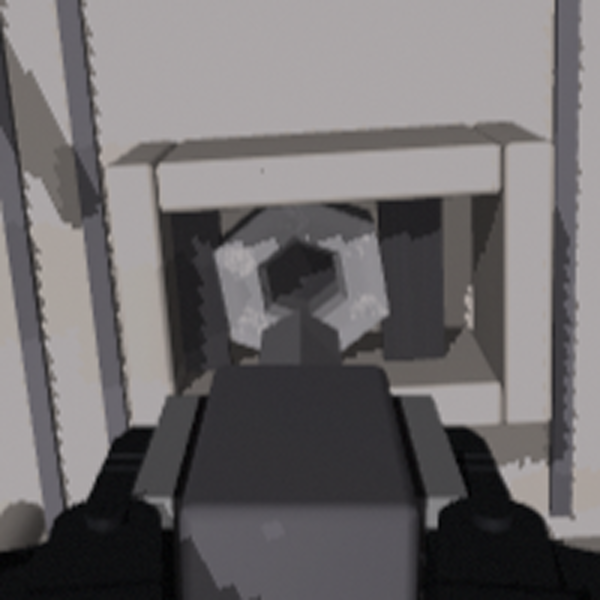

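View pics/b_scene.png

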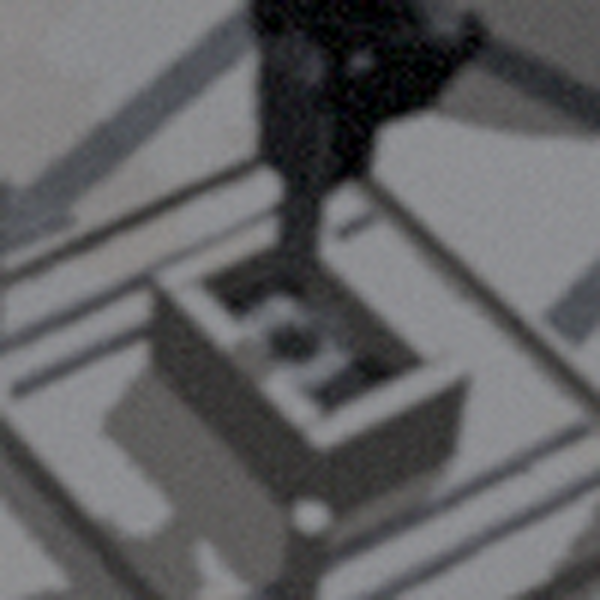

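View pics/b_top.png

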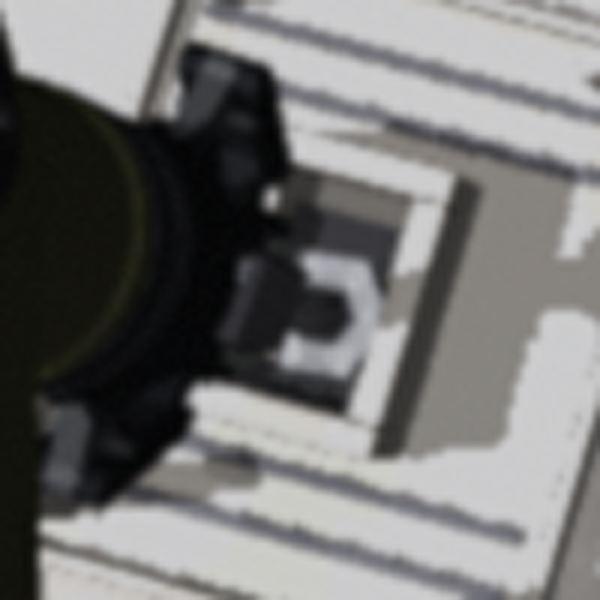

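```bash
python3 - <<'E'
from h import *
W=cams.camera_info("wrist");C=np.array([[-1e-4,-.9657,-.2595,.0653],[1,2e-4,-1e-3,2e-4],[1e-3,-.2595,.9657,-.1207],[0,0,0,1]])
K=dict(W,extrinsics=C)
print(pix(K,217+303/3,98+278.5/3,.1174), "key corner",pix(K,217+301/3,98+309/3,.0738))
E
```

```text
[0.00302257 0.00120885 0.1174    ] key corner [0.00778632 0.00061119 0.0738    ]
```

Request:
{"method": "arm_command", "body": {"steps": [[4, 0.3, 0, -0.004, 0.002, -0.006], [0, 0, 10, 0, 0, 0], [0, 0, 10, 0, 0, 0], [0, 0, 6, 0, 0, 0], [0, 0, 0, 0, 0, 0]]}}

```text
clock: 7.32
position: [0.4978, 0.182, 0.1349]
eef_rot: [2.57, 1.801, 0.013]
contact_force: [0.2, -0.5, -1.3]
opening: 0.0269
```

```bash
python3 - <<'E'
from h import *
go([.4942,.1806,.12],-20)
W=cams.camera_info("wrist")
for n in ("wrist",):
    im,d=cams.snapshot(n)
    u,v=300,200
    cv2.imwrite(f"pics/c_{n}.png",cv2.resize(im[120:320,217:417,::-1],None,fx=3,fy=3,interpolation=cv2.INTER_CUBIC))
E
```

```text
t 7.32 pos [0.4978 0.182  0.1349] yawy -20.0 q6 35.5 F [ 0.2 -0.5 -1.3] Tz [-0.01  0.01 -0.03] open 0.0269
tool d mm [-2.7 -3.  14.9] rv [ 0.007 -0.005  0.001]
```

View pics/c_wrist.png

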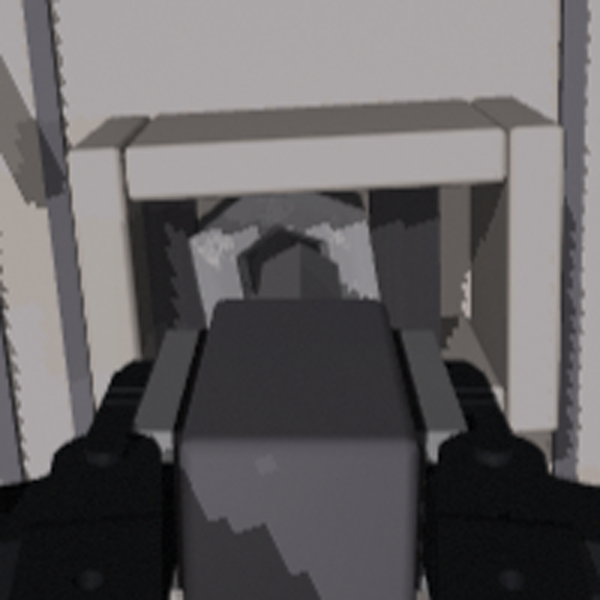

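Request:
{"method": "arm_command", "body": {"steps": [[-2, -3, 0, 0.007, -0.005, 0], [-0.5, -0.5, 4, 0, 0, 0], [0, 0, 4, 0, 0, 0], [0, 0, 0, 0, 0, 0]]}}

```text
clock: 7.7
position: [0.4939, 0.1812, 0.1271]
eef_rot: [2.572, 1.803, 0.001]
contact_force: [0.1, 0.3, -1.3]
opening: 0.0275
```

```bash
python3 - <<'E'
from h import *
go([.4942,.1802,.12],-20)
W=cams.camera_info("wrist")
for n in ("wrist",):
    im,d=cams.snapshot(n)
    cv2.imwrite(f"pics/d_{n}.png",cv2.resize(im[120:320,217:417,::-1],None,fx=3,fy=3,interpolation=cv2.INTER_CUBIC))
E
```

```text
t 7.7 pos [0.4939 0.1812 0.1271] yawy -19.9 q6 35.5 F [ 0.1  0.3 -1.3] Tz [-0.01  0.04 -0.01] open 0.0275
tool d mm [-0.8  0.6  7.1] rv [ 0.001 -0.     0.001]
```

View pics/d_wrist.png

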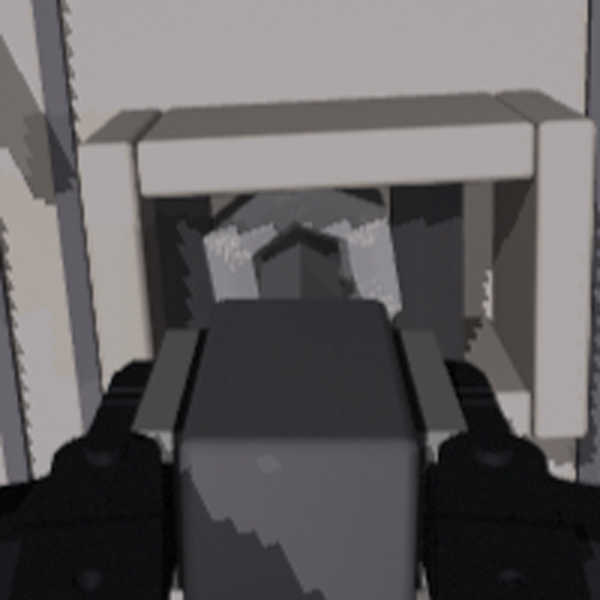

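Request:
{"method": "arm_command", "body": {"steps": [[-0.5, 0.3, 3, 0, 0, 0], [0, 0, 3, 0, 0, 0], [0, 0, 2, 0, 0, 0], [0, 0, 0, 0, 0, 0]]}}

```text
clock: 8.08
position: [0.4947, 0.1806, 0.119]
eef_rot: [2.572, 1.803, 0.004]
contact_force: [0.5, -0.7, -1.4]
opening: 0.0272
```

Request:
{"method": "arm_command", "body": {"steps": [[0, 0, 2, 0, 0, 0], [0, 0, 2, 0, 0, 0], [0, 0, 0, 0, 0, 0]]}}

```text
clock: 8.33
position: [0.4948, 0.1806, 0.1146]
eef_rot: [2.572, 1.802, 0.004]
contact_force: [1.0, -0.5, -1.9]
opening: 0.0276
```

Request:
{"method": "arm_command", "body": {"steps": [[0, 0, 2, 0, 0, 0], [0, 0, 2, 0, 0, 0], [0, 0, 0, 0, 0, 0]]}}

```text
clock: 8.58
position: [0.4946, 0.1802, 0.1106]
eef_rot: [2.571, 1.803, 0.002]
contact_force: [-0.8, -1.3, -0.6]
opening: 0.0277
```

Request:
{"method": "arm_command", "body": {"steps": [[0, 0, 2, 0, 0, 0], [0, 0, 2, 0, 0, 0], [0, 0, 0, 0, 0, 0]]}}

```text
clock: 8.83
position: [0.4941, 0.1798, 0.1061]
eef_rot: [2.571, 1.803, 0.001]
contact_force: [0.7, -0.1, -0.9]
opening: 0.0275
```

```bash
python3 - <<'E'
from h import *
go([.4942,.1802,.102],-20)
E
```

```text
t 8.83 pos [0.4941 0.1798 0.1061] yawy -19.9 q6 35.4 F [ 0.7 -0.1 -0.9] Tz [-0.07  0.07  0.02] open 0.0275
tool d mm [ 0.4 -0.   4.1] rv [0.002 0.    0.001]
```

Request:
{"method": "arm_command", "body": {"steps": [[0, 0, 2, 0, 0, 0], [0, 0, 2, 0, 0, 0], [0, 0, 0, 0, 0, 0]]}}

```text
clock: 9.08
position: [0.4942, 0.1799, 0.1016]
eef_rot: [2.571, 1.803, 0.001]
contact_force: [-0.1, -0.8, 1.7]
opening: 0.0276
```

```bash
python3 - <<'E'
from h import *
go([.4942,.1802,.102],-20)
W=cams.camera_info("wrist")
im,d=cams.snapshot("wrist")
cv2.imwrite(f"pics/e.png",im[:,:,::-1])
E
```

```text
t 9.08 pos [0.4942 0.1799 0.1016] yawy -19.9 q6 35.4 F [-0.1 -0.8  1.7] Tz [-0.15  0.17 -0.03] open 0.0276
tool d mm [ 0.3 -0.1 -0.4] rv [0.002 0.    0.001]
```

View pics/e.png

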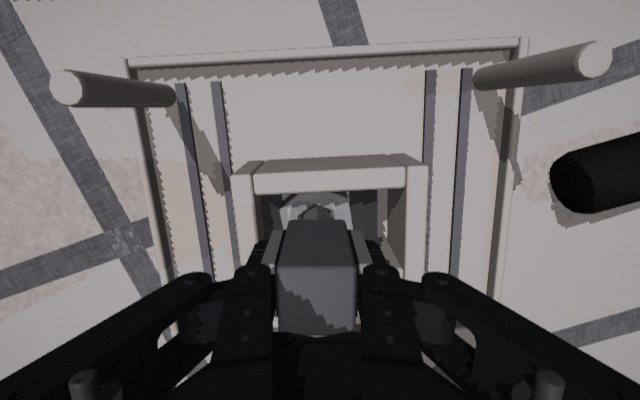

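Request:
{"method": "arm_command", "body": {"steps": [[0, 0.2, 0, 0, 0, 0.08], [0, 0.2, 0, 0, 0, 0.1], [0, 0.2, 0, 0, 0, 0.1], [0, 0.2, 0, 0, 0, 0.1]]}}

```text
clock: 9.47
position: [0.4945, 0.1795, 0.1017]
eef_rot: [2.874, 1.266, 0.0]
contact_force: [-1.1, -0.3, -0.5]
opening: 0.0273
```

```bash
python3 - <<'E'
from h import *
go([.4942,.1802,.102],-110)
E
```

```text
t 9.47 pos [0.4945 0.1795 0.1017] yawy -42.5 q6 57.9 F [-1.1 -0.3 -0.5] Tz [-0.1   0.12  0.17] open 0.0273
tool d mm [ 0.3 -0.7 -0.3] rv [ 1.000e-03 -0.000e+00  1.179e+00]
```

Request:
{"method": "arm_command", "body": {"steps": [[0, 0.2, 0, 0, 0, 0.12], [0, 0.2, 0, 0, 0, 0.12], [0, 0.2, 0, 0, 0, 0.12], [0, 0.2, 0, 0, 0, 0.12], [0, 0.2, 0, 0, 0, 0.12]]}}

```text
clock: 9.88
position: [0.4948, 0.1791, 0.1017]
eef_rot: [3.124, 0.32, 0.0]
contact_force: [-0.3, -0.8, -0.8]
opening: 0.0274
```

```bash
python3 - <<'E'
from h import *
go([.4942,.1802,.102],-110)
E
```

```text
t 9.88 pos [0.4948 0.1791 0.1017] yawy -78.3 q6 93.7 F [-0.3 -0.8 -0.8] Tz [-0.09  0.13  0.09] open 0.0274
tool d mm [-0.4 -1.2 -0.3] rv [ 0.001 -0.     0.553]
```

Request:
{"method": "arm_command", "body": {"steps": [[0, 0.2, 0, 0, 0, 0.12], [0, 0.2, 0, 0, 0, 0.12], [0, 0.2, 0, 0, 0, 0.12], [0, 0.2, 0, 0, 0, 0.12], [0, 0.1, 0, 0, 0, 0.08]]}}

```text
clock: 10.3
position: [0.4948, 0.1786, 0.1017]
eef_rot: [3.084, -0.596, 0.001]
contact_force: [-0.1, -0.7, -0.5]
opening: 0.0275
```

Request:
{"method": "arm_command", "body": {"steps": [[0, 0, 0, 0, 0, 0]]}}

```text
clock: 10.38
position: [0.4949, 0.1787, 0.1017]
eef_rot: [3.083, -0.599, 0.001]
contact_force: [-0.4, -0.5, -0.0]
opening: 0.0273
```

```bash
python3 - <<'E'
from h import *
go([.4942,.1802,.102],-110)
W=cams.camera_info("wrist")
im,d=cams.snapshot("wrist")
cv2.imwrite(f"pics/f.png",im[:,:,::-1])
E
```

```text
t 10.38 pos [0.4949 0.1787 0.1017] yawy -112.0 q6 127.3 F [-0.4 -0.5 -0. ] Tz [-0.13  0.14  0.08] open 0.0273
tool d mm [-1.2 -1.2 -0.3] rv [ 0.001 -0.001 -0.034]
```

View pics/f.png

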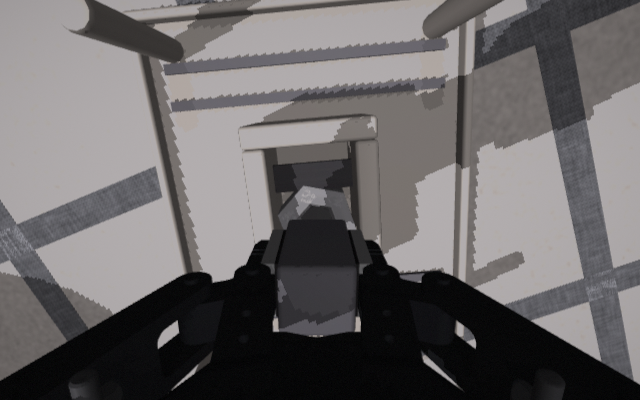

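Request:
{"method": "arm_command", "body": {"steps": [[0, 0, 0, 0, 0, 0], [0, 0, 0, 0, 0, 0], [0, 0, 0, 0, 0, 0], [0, 0, 0, 0, 0, 0], [0, 0, 0, 0, 0, 0]], "hand": 1}}

```text
clock: 10.85
position: [0.4965, 0.1796, 0.1025]
eef_rot: [-3.085, 0.583, -0.006]
contact_force: [0.1, 0.3, 1.3]
opening: 0.0847
```

Request:
{"method": "arm_command", "body": {"steps": [[0, 0, 0, 0, 0, -0.12], [0, 0, 0, 0, 0, -0.12], [0, 0, 0, 0, 0, -0.12], [0, 0, 0, 0, 0, -0.12], [0, 0, 0, 0, 0, -0.12]]}}

```text
clock: 11.27
position: [0.4974, 0.18, 0.103]
eef_rot: [-3.116, -0.39, -0.009]
contact_force: [1.1, 0.5, 0.7]
opening: 0.0853
```

Request:
{"method": "arm_command", "body": {"steps": [[0, 0, 0, 0, 0, -0.12], [0, 0, 0, 0, 0, -0.12], [0, 0, 0, 0, 0, -0.12], [0, 0, 0, 0, 0, -0.12], [0, 0, 0, 0, 0, -0.12]]}}

```text
clock: 11.68
position: [0.4981, 0.1804, 0.1034]
eef_rot: [2.846, 1.33, 0.012]
contact_force: [-0.6, 0.1, -0.4]
opening: 0.0855
```

Request:
{"method": "arm_command", "body": {"steps": [[0, 0, 0, 0, 0, -0.12], [0, 0, 0, 0, 0, -0.12], [0, 0, 0, 0, 0, -0.08], [0, 0, 0, 0, 0, 0]]}}

```text
clock: 12.02
position: [0.4987, 0.1806, 0.1038]
eef_rot: [2.58, 1.79, 0.014]
contact_force: [0.2, 0.5, 0.2]
opening: 0.0852
```

```bash
python3 - <<'E'
from h import *
go([.4942,.18,.102],-22)
W=cams.camera_info("wrist")
im,d=cams.snapshot("wrist")
cv2.imwrite(f"pics/g.png",im[:,:,::-1])
E
```

```text
t 12.02 pos [0.4987 0.1806 0.1038] yawy -20.5 q6 35.8 F [0.2 0.5 0.2] Tz [ 0.02 -0.01  0.  ] open 0.0852
tool d mm [-2.2 -4.   1.7] rv [ 0.007 -0.006  0.026]
```

View pics/g.png

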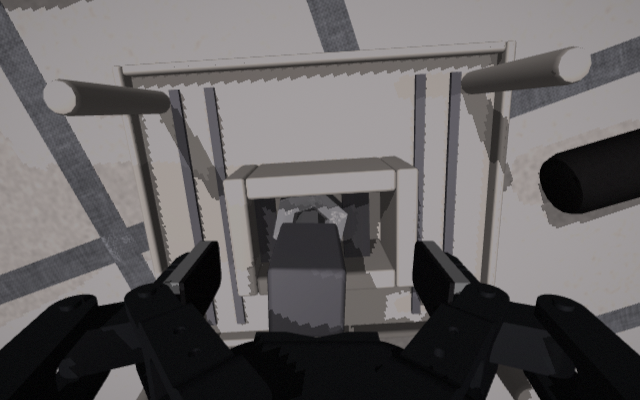

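Request:
{"method": "arm_command", "body": {"steps": [[-1.5, -4, 1.5, 0.007, -0.006, 0], [0, -0.5, 0, 0, 0, 0], [0, 0, 0, 0, 0, 0]]}}

```text
clock: 12.32
position: [0.4937, 0.1809, 0.1022]
eef_rot: [-2.589, -1.779, 0.001]
contact_force: [0.0, -0.0, -0.7]
opening: 0.0855
```

```bash
python3 - <<'E'
from h import *
go([.4946,.1795,.102],-22)
W=cams.camera_info("wrist")
im,d=cams.snapshot("wrist")
cv2.imwrite(f"pics/g2.png",im[180:350,220:420,::-1].repeat(3,0).repeat(3,1))
E
```

```text
t 12.32 pos [0.4937 0.1809 0.1022] yawy -21.0 q6 36.5 F [ 0.  -0.  -0.7] Tz [ 0.   -0.01 -0.01] open 0.0855
tool d mm [-1.   1.4  0.2] rv [-0.001 -0.     0.017]
```

View pics/g2.png

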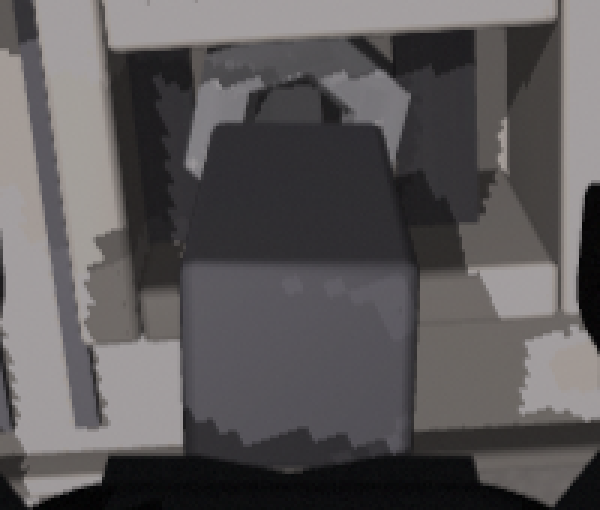

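Request:
{"method": "arm_command", "body": {"steps": [[-1, 1, 0, 0, 0, 0], [0, 0, 0, 0, 0, 0], [0, 0, 0, 0, 0, 0], [0, 0, 0, 0, 0, 0], [0, 0, 0, 0, 0, 0]], "hand": 0}}

```text
clock: 12.78
position: [0.4943, 0.1794, 0.1022]
eef_rot: [-2.59, -1.777, 0.001]
contact_force: [-0.8, 0.6, 1.7]
opening: 0.0271
```

Request:
{"method": "arm_command", "body": {"steps": [[0, 0, 0, 0, 0, 0], [0, 0, 0, 0, 0, 0]]}}

```text
clock: 12.95
position: [0.4943, 0.1794, 0.1023]
eef_rot: [-2.59, -1.777, 0.001]
contact_force: [-0.6, -0.8, -1.3]
opening: 0.0274
```

```bash
python3 - <<'E'
from h import *
go([.4946,.1795,.102],-22)
W=cams.camera_info("wrist")
im,d=cams.snapshot("wrist")
cv2.imwrite(f"pics/g3.png",im[180:350,220:420,::-1].repeat(3,0).repeat(3,1))
E
```

```text
t 12.95 pos [0.4943 0.1794 0.1023] yawy -21.1 q6 36.4 F [-0.6 -0.8 -1.3] Tz [-0.08  0.03  0.05] open 0.0274
tool d mm [0.2 0.3 0.3] rv [-0.001  0.     0.016]
```

View pics/g3.png

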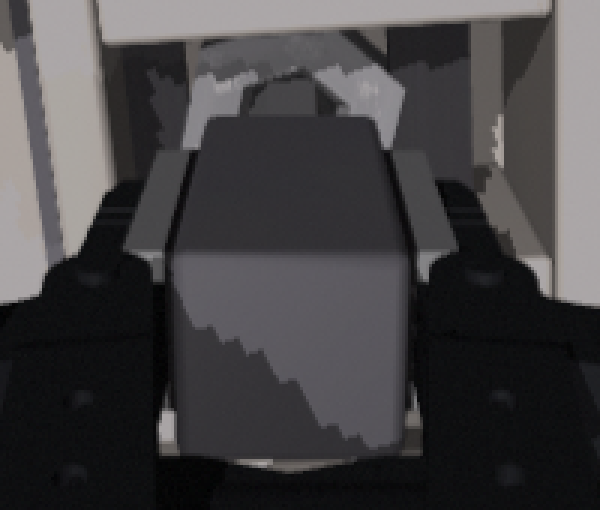

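Request:
{"method": "arm_command", "body": {"steps": [[0, 0, 0, 0, 0, 0.1], [0, 0, 0, 0, 0, 0.12], [0, 0, 0, 0, 0, 0.12], [0, 0, 0, 0, 0, 0.12], [0, 0, 0, 0, 0, 0.12]]}}

```text
clock: 13.42
position: [0.4946, 0.1793, 0.1023]
eef_rot: [3.0, 0.931, -0.0]
contact_force: [-0.2, -0.0, -1.0]
opening: 0.0272
```

```bash
python3 - <<'E'
from h import *
go([.4946,.1795,.102],-112)
E
```

```text
t 13.42 pos [0.4946 0.1793 0.1023] yawy -55.5 q6 70.9 F [-0.2 -0.  -1. ] Tz [-0.03 -0.01  0.12] open 0.0272
tool d mm [ 0.2 -0.2  0.3] rv [ 0.001 -0.     0.986]
```

Request:
{"method": "arm_command", "body": {"steps": [[0, 0, 0, 0, 0, 0.12], [0, 0, 0, 0, 0, 0.12], [0, 0, 0, 0, 0, 0.12], [0, 0, 0, 0, 0, 0.12], [0, 0, 0, 0, 0, 0.12]]}}

```text
clock: 13.83
position: [0.4947, 0.179, 0.1023]
eef_rot: [3.14, -0.036, 0.001]
contact_force: [0.1, 0.4, 0.7]
opening: 0.0276
```

```bash
python3 - <<'E'
from h import *
go([.4946,.1795,.102],-112)
E
```

```text
t 13.83 pos [0.4947 0.179  0.1023] yawy -91.3 q6 106.8 F [0.1 0.4 0.7] Tz [-0.03  0.03  0.15] open 0.0276
tool d mm [-0.1 -0.5  0.3] rv [ 0.002 -0.001  0.361]
```

Request:
{"method": "arm_command", "body": {"steps": [[0, 0, 0, 0, 0, 0.12], [0, 0, 0, 0, 0, 0.12], [0, 0, 0, 0, 0, 0.1], [0, 0, 0, 0, 0, 0.03], [0, 0, 0, 0, 0, 0]]}}

```text
clock: 14.25
position: [0.4947, 0.1787, 0.1023]
eef_rot: [3.072, -0.645, 0.002]
contact_force: [0.4, 0.0, 0.7]
opening: 0.0274
```

```bash
python3 - <<'E'
from h import *
go([.4946,.1795,.102],-112)
E
```

```text
t 14.25 pos [0.4947 0.1787 0.1023] yawy -113.7 q6 129.2 F [0.4 0.  0.7] Tz [0.04 0.02 0.09] open 0.0274
tool d mm [-0.4 -0.7  0.3] rv [ 0.002 -0.002 -0.03 ]
```

Request:
{"method": "arm_command", "body": {"steps": [[0, 0, 0, 0, 0, 0], [0, 0, 0, 0, 0, 0], [0, 0, 0, 0, 0, 0], [0, 0, 0, 0, 0, 0], [0, 0, 0, 0, 0, 0]], "hand": 1}}

```text
clock: 14.67
position: [0.4948, 0.1788, 0.1022]
eef_rot: [3.073, -0.639, 0.002]
contact_force: [0.3, -0.1, 0.4]
opening: 0.0848
```

Request:
{"method": "arm_command", "body": {"steps": [[0, 0, 0, 0, 0, -0.12], [0, 0, 0, 0, 0, -0.12], [0, 0, 0, 0, 0, -0.12], [0, 0, 0, 0, 0, -0.12], [0, 0, 0, 0, 0, -0.12]]}}

```text
clock: 15.08
position: [0.4949, 0.1788, 0.1022]
eef_rot: [3.121, 0.333, 0.001]
contact_force: [0.1, -0.0, 0.1]
opening: 0.0857
```

```bash
python3 - <<'E'
from h import *
go([.4946,.179,.102],-22)
E
```

```text
t 15.08 pos [0.4949 0.1788 0.1022] yawy -77.8 q6 93.3 F [ 0.1 -0.   0.1] Tz [-0.    0.02 -0.05] open 0.0857
tool d mm [-0.2 -0.2  0.2] rv [ 0.003  0.001 -0.974]
```

Request:
{"method": "arm_command", "body": {"steps": [[0, 0, 0, 0, 0, -0.12], [0, 0, 0, 0, 0, -0.12], [0, 0, 0, 0, 0, -0.12], [0, 0, 0, 0, 0, -0.12], [0, 0, 0, 0, 0, -0.12]]}}

```text
clock: 15.5
position: [0.495, 0.1788, 0.1022]
eef_rot: [2.868, 1.276, 0.0]
contact_force: [-0.0, 0.5, 0.1]
opening: 0.0855
```

Request:
{"method": "arm_command", "body": {"steps": [[0, 0, 0, 0, 0, -0.12], [0, 0, 0, 0, 0, -0.12], [0, 0, 0, 0, 0, -0.1], [0, 0, 0, 0, 0, 0]]}}

```text
clock: 15.83
position: [0.4951, 0.1788, 0.1022]
eef_rot: [2.594, 1.768, -0.0]
contact_force: [0.6, 0.5, 0.1]
opening: 0.0855
```

```bash
python3 - <<'E'
from h import *
go([.4946,.179,.102],-23.5)
im,d=cams.snapshot("wrist")
cv2.imwrite(f"pics/h1.png",im[180:350,220:420,::-1].repeat(3,0).repeat(3,1))
E
```

```text
t 15.83 pos [0.4951 0.1788 0.1022] yawy -21.4 q6 36.9 F [0.6 0.5 0.1] Tz [ 0.02  0.01 -0.01] open 0.0855
tool d mm [-0.  -0.5  0.2] rv [0.002 0.002 0.036]
```

View pics/h1.png

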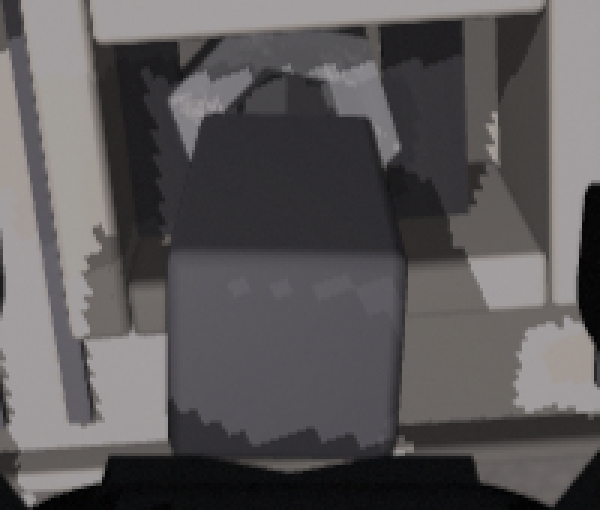

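Request:
{"method": "arm_command", "body": {"steps": [[0, -0.5, 0, 0, 0, 0.035], [0, 0, 0, 0, 0, 0], [0, 0, 0, 0, 0, 0], [0, 0, 0, 0, 0, 0], [0, 0, 0, 0, 0, 0]], "hand": 0}}

```text
clock: 16.3
position: [0.4946, 0.1791, 0.1022]
eef_rot: [2.636, 1.704, -0.0]
contact_force: [-1.3, 1.3, 1.6]
opening: 0.0271
```

Request:
{"method": "arm_command", "body": {"steps": [[0, 0, 0, 0, 0, 0], [0, 0, 0, 0, 0, 0], [0, 0, 0, 0, 0, 0.08], [0, 0, 0, 0, 0, 0.12], [0, 0, 0, 0, 0, 0.12]]}}

```text
clock: 16.72
position: [0.4945, 0.179, 0.1025]
eef_rot: [2.88, 1.248, 0.0]
contact_force: [-1.0, 0.0, -0.4]
opening: 0.0273
```

```bash
python3 - <<'E'
from h import *
go([.4946,.179,.102],-113)
E
```

```text
t 16.72 pos [0.4945 0.179  0.1025] yawy -43.1 q6 58.6 F [-1.   0.  -0.4] Tz [-0.02  0.03  0.12] open 0.0273
tool d mm [0.1 0.1 0.5] rv [ 3.000e-03 -1.000e-03  1.219e+00]
```

Request:
{"method": "arm_command", "body": {"steps": [[0, 0, 0, 0, 0, 0.12], [0, 0, 0, 0, 0, 0.12], [0, 0, 0, 0, 0, 0.12]]}}

```text
clock: 16.97
position: [0.4945, 0.1789, 0.1025]
eef_rot: [3.062, 0.689, 0.001]
contact_force: [-0.7, 0.3, 0.5]
opening: 0.0269
```

```bash
python3 - <<'E'
from h import *
go([.4946,.179,.102],-113)
E
```

```text
t 16.97 pos [0.4945 0.1789 0.1025] yawy -64.6 q6 80.2 F [-0.7  0.3  0.5] Tz [0.02 0.1  0.15] open 0.0269
tool d mm [ 0.2 -0.1  0.5] rv [ 0.003 -0.001  0.844]
```

Request:
{"method": "arm_command", "body": {"steps": [[0, 0, 0, 0, 0, 0.1], [0, 0, 0, 0, 0, 0.1], [0, 0, 0, 0, 0, 0.1]]}}

```text
clock: 17.22
position: [0.4945, 0.1787, 0.1025]
eef_rot: [3.132, 0.198, 0.002]
contact_force: [-0.4, 0.8, 0.1]
opening: 0.0274
```

```bash
python3 - <<'E'
from h import *
go([.4946,.179,.102],-113)
E
```

```text
t 17.22 pos [0.4945 0.1787 0.1025] yawy -82.8 q6 98.3 F [-0.4  0.8  0.1] Tz [-0.    0.04 -0.02] open 0.0274
tool d mm [ 0.1 -0.3  0.5] rv [ 0.003 -0.002  0.528]
```

Request:
{"method": "arm_command", "body": {"steps": [[0, 0, 0, 0, 0, 0.1], [0, 0, 0, 0, 0, 0.1], [0, 0, 0, 0, 0, 0.1]]}}

```text
clock: 17.47
position: [0.4944, 0.1786, 0.1025]
eef_rot: [3.124, -0.297, 0.003]
contact_force: [-0.5, 0.3, 1.3]
opening: 0.0278
```

```bash
python3 - <<'E'
from h import *
go([.4946,.179,.102],-113)
E
```

```text
t 17.47 pos [0.4944 0.1786 0.1025] yawy -100.9 q6 116.4 F [-0.5  0.3  1.3] Tz [0.05 0.21 0.  ] open 0.0278
tool d mm [ 0.1 -0.4  0.5] rv [ 0.003 -0.002  0.212]
```

```bash
python3 - <<'E'
from h import *
go([.4946,.179,.102],-113)
im,d=cams.snapshot("wrist")
cv2.imwrite(f"pics/i1.png",im[180:350,220:420,::-1].repeat(3,0).repeat(3,1))
E
```

```text
t 17.47 pos [0.4944 0.1786 0.1025] yawy -100.9 q6 116.4 F [-0.5  0.3  1.3] Tz [0.05 0.21 0.  ] open 0.0278
tool d mm [ 0.1 -0.4  0.5] rv [ 0.003 -0.002  0.212]
```

View pics/i1.png

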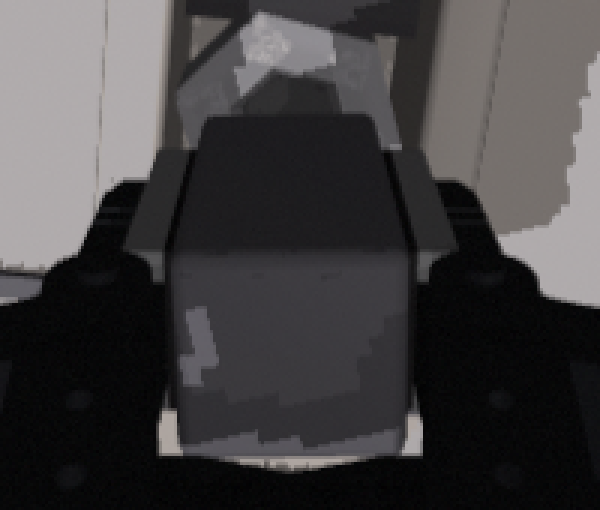

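```bash
python3 - <<'E'
from h import *
im,d=cams.snapshot("wrist")
g=np.clip(im[175:235,265:370,::-1].astype(float)*2.5,0,255).astype(np.uint8)
cv2.imwrite(f"pics/i2.png",cv2.resize(g,None,fx=7,fy=7,interpolation=cv2.INTER_CUBIC))
E
```

```text
(no output)
```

View pics/i2.png

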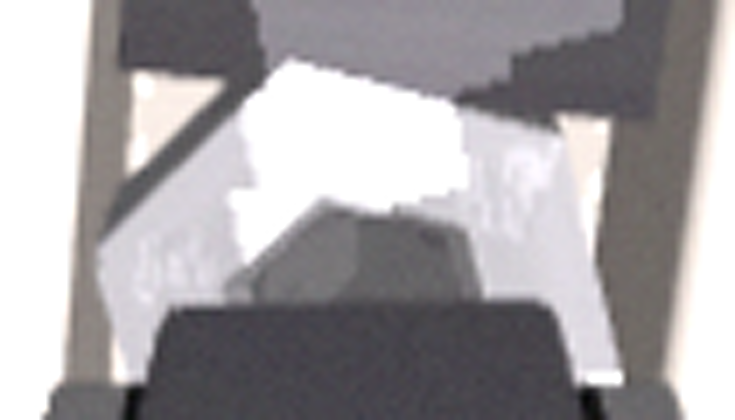

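Request:
{"method": "arm_command", "body": {"steps": [[0, 0, 0, 0, 0, 0.1], [0, 0, 0, 0, 0, 0.1], [0, 0, 0, 0, 0, 0.02]]}}

```text
clock: 17.82
position: [0.4943, 0.1786, 0.1025]
eef_rot: [3.075, -0.627, 0.003]
contact_force: [-0.2, -0.6, 0.5]
opening: 0.0276
```

```bash
python3 - <<'E'
from h import *
go([.4946,.179,.102],-113)
im,d=cams.snapshot("wrist")
g=np.clip(im[175:235,265:370,::-1].astype(float)*2.5,0,255).astype(np.uint8)
cv2.imwrite(f"pics/i3.png",cv2.resize(g,None,fx=7,fy=7,interpolation=cv2.INTER_CUBIC))
go([.4946,.179,.102],-113)
E
```

```text
t 17.82 pos [0.4943 0.1786 0.1025] yawy -113.1 q6 128.7 F [-0.2 -0.6  0.5] Tz [0.07 0.06 0.25] open 0.0276
tool d mm [ 0.1 -0.5  0.5] rv [ 0.003 -0.003 -0.001]
t 17.87 pos [0.4942 0.1785 0.1025] yawy -113.0 q6 128.6 F [-0.9  0.1  0.4] Tz [-0.01  0.06  0.18] open 0.0275
tool d mm [ 0.1 -0.6  0.5] rv [ 0.003 -0.003  0.001]
```

View pics/i3.png

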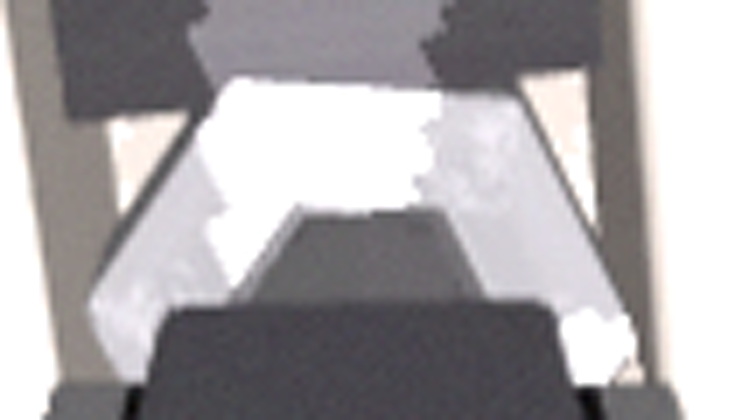

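```bash
python3 - <<'E'
from h import *
im,d=cams.snapshot("wrist");np.save("i4.npy",im)
g=np.clip(im[170:350,220:420,::-1].astype(float)*2.5,0,255).astype(np.uint8)
cv2.imwrite(f"pics/i4.png",cv2.resize(g,None,fx=3.2,fy=3.2,interpolation=cv2.INTER_CUBIC))
g=np.clip((im[195:225,290:345,::-1].astype(float)-20)*5,0,255).astype(np.uint8)
cv2.imwrite(f"pics/i5.png",cv2.resize(g,None,fx=12,fy=12,interpolation=cv2.INTER_CUBIC))
go([.4946,.179,.102],-113)
E
```

```text
t 17.92 pos [0.4943 0.1785 0.1025] yawy -112.9 q6 128.5 F [-0.7  0.  -0.4] Tz [0.02 0.09 0.13] open 0.0276
tool d mm [ 0.1 -0.6  0.5] rv [ 0.003 -0.003  0.002]
```

View pics/i4.png

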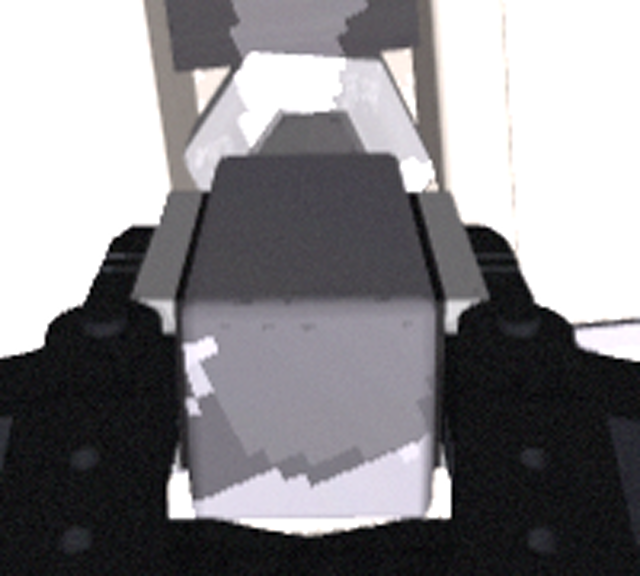

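View pics/i5.png

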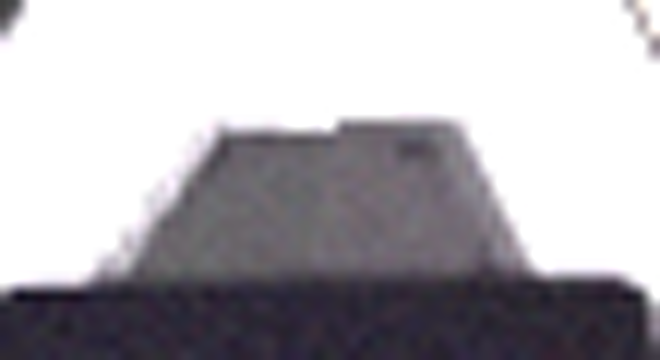

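```bash
python3 - <<'E'
from h import *
W=cams.camera_info("wrist");C=np.array([[-1e-4,-.9657,-.2595,.0653],[1,2e-4,-1e-3,2e-4],[1e-3,-.2595,.9657,-.1207],[0,0,0,1]])
K=dict(W,extrinsics=C)
def edge(n,a,b,s,u0,v0,yaw):
    P=[pix(K,u0+(q[0]+.5)/s-.5,v0+(q[1]+.5)/s-.5,.0605) for q in (a,b)]
    e=P[1]-P[0]; t=np.degrees(np.arctan2(e[1],e[0])) # angle from tool x to tool y (cw from above)
    print(n,"len",round(np.linalg.norm(e)*1000,1),"tool ang mod60",round(t%60,1),"world",round((yaw+90-t)%60,1), [ (q*1000).round(1)[:2] for q in P])
for a,b in (((290,60),(560,130)),((98,245),(290,60)),((560,130),(620,375))): edge("i2",a,b,7,265,175,-100.9)
for a,b in (((235,80),(520,95)),((90,305),(235,80)),((520,95),(635,320))): edge("i3",a,b,7,265,175,-113)
for a,b in (((170,95),(225,33)),((225,33),(375,60)),((375,60),(400,150))): edge("h1",a,b,3,220,180,-21.4)
for a,b in (((320,200),(470,235)),((230,290),(320,200)),): edge("i2sock",a,b,7,265,175,-100.9)
for a,b in (((295,205),(440,210)),): edge("i3sock",a,b,7,265,175,-113)
E
```

```text
i2 len 23.3 tool ang mod60 44.9 world 4.2 [array([22.5, -6. ]), array([16.5, 16.5])]
i2 len 23.0 tool ang mod60 45.5 world 3.6 [array([  6.4, -22.4]), array([22.5, -6. ])]
i2 len 22.6 tool ang mod60 45.5 world 3.6 [array([16.5, 16.5]), array([-5.3, 22.2])]
i3 len 23.7 tool ang mod60 33.1 world 3.9 [array([ 20.8, -10.6]), array([19.5, 13.1])]
i3 len 23.5 tool ang mod60 32.7 world 4.3 [array([  1. , -23.2]), array([ 20.8, -10.6])]
i3 len 22.3 tool ang mod60 32.8 world 4.2 [array([19.5, 13.1]), array([-0.3, 23.3])]
h1 len 16.9 tool ang mod60 41.2 world 27.4 [array([  5.3, -23.8]), array([ 18. , -12.7])]
h1 len 29.8 tool ang mod60 40.6 world 28.0 [array([ 18. , -12.7]), array([12.5, 16.7])]
h1 len 19.6 tool ang mod60 43.8 world 24.8 [array([12.5, 16.7]), array([-6.3, 22.1])]
i2sock len 13.0 tool ang mod60 43.7 world 5.4 [array([10.4, -3.6]), array([7.3, 9.1])]
i2sock len 11.1 tool ang mod60 43.9 world 5.2 [array([  2.4, -11.3]), array([10.4, -3.6])]
i3sock len 12.2 tool ang mod60 32.1 world 4.9 [array([10. , -5.7]), array([9.5, 6.5])]
```

Request:
{"method": "arm_command", "body": {"steps": [[0, 0, 0, 0, 0, -0.1], [0, 0, 0, 0, 0, -0.1], [0, 0, 0, 0, 0, 0]]}}

```text
clock: 18.17
position: [0.4943, 0.1786, 0.1025]
eef_rot: [3.125, -0.284, 0.002]
contact_force: [-0.1, 0.0, -0.0]
opening: 0.0273
```

```bash
python3 - <<'E'
from h import *
go([.4946,.179,.102],-113)
im,d=cams.snapshot("wrist")
g=np.clip(im[175:235,265:370,::-1].astype(float)*2.5,0,255).astype(np.uint8)
cv2.imwrite(f"pics/j1.png",cv2.resize(g,None,fx=7,fy=7,interpolation=cv2.INTER_CUBIC))
go([.4946,.179,.102],-113)
E
```

```text
t 18.17 pos [0.4943 0.1786 0.1025] yawy -100.4 q6 116.0 F [-0.1  0.  -0. ] Tz [ 0.05  0.09 -0.08] open 0.0273
tool d mm [ 0.2 -0.5  0.5] rv [ 0.003 -0.002  0.22 ]
t 18.22 pos [0.4944 0.1786 0.1025] yawy -100.6 q6 116.2 F [-0.7 -0.5  0.4] Tz [0.05 0.04 0.  ] open 0.0275
tool d mm [ 0.2 -0.5  0.5] rv [ 0.003 -0.002  0.216]
```

View pics/j1.png

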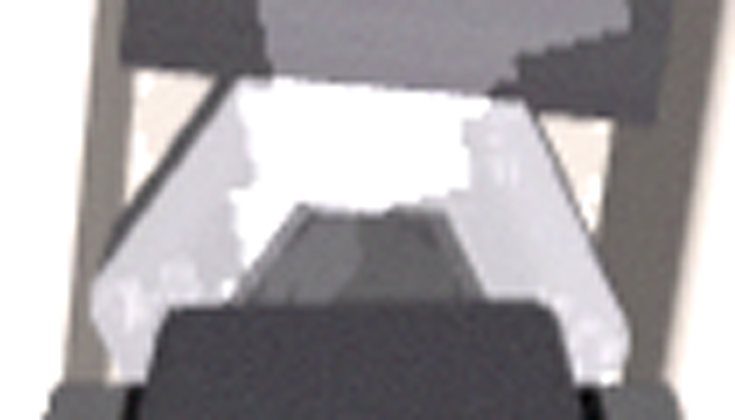

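Request:
{"method": "arm_command", "body": {"steps": [[0, 0, -3, 0, 0, 0], [0, 0, -4, 0, 0, 0], [0, 0, -6, 0, 0, 0], [0, 0, -8, 0, 0, 0], [0, 0, -5, 0, 0, 0]]}}

```text
clock: 18.63
position: [0.4937, 0.1784, 0.1259]
eef_rot: [3.122, -0.296, -0.005]
contact_force: [-0.3, 0.0, -1.1]
opening: 0.0272
```

Request:
{"method": "arm_command", "body": {"steps": [[0, 0, 0, 0, 0, 0]]}}

```text
clock: 18.72
position: [0.4943, 0.1785, 0.128]
eef_rot: [3.123, -0.296, -0.002]
contact_force: [0.4, 0.3, -1.2]
opening: 0.0274
```

```bash
python3 - <<'E'
from h import *
go([.4946,.179,.13],-74.6)
im,d=cams.snapshot("wrist")
g=np.clip(im[150:250,250:385,::-1].astype(float)*1.8,0,255).astype(np.uint8)
cv2.imwrite(f"pics/j2.png",cv2.resize(g,None,fx=5,fy=5,interpolation=cv2.INTER_CUBIC))
go([.4946,.179,.13],-74.6)
E
```

```text
t 18.72 pos [0.4943 0.1785 0.128 ] yawy -100.8 q6 116.4 F [ 0.4  0.3 -1.2] Tz [ 0.01 -0.02 -0.01] open 0.0274
tool d mm [ 0.2 -0.5 -2. ] rv [ 0.005  0.002 -0.458]
t 18.77 pos [0.4943 0.1785 0.1278] yawy -100.8 q6 116.4 F [ 0.2  0.3 -1.9] Tz [-0.06 -0.04  0.02] open 0.0276
tool d mm [ 0.2 -0.5 -2.2] rv [ 0.005  0.001 -0.458]
```

View pics/j2.png

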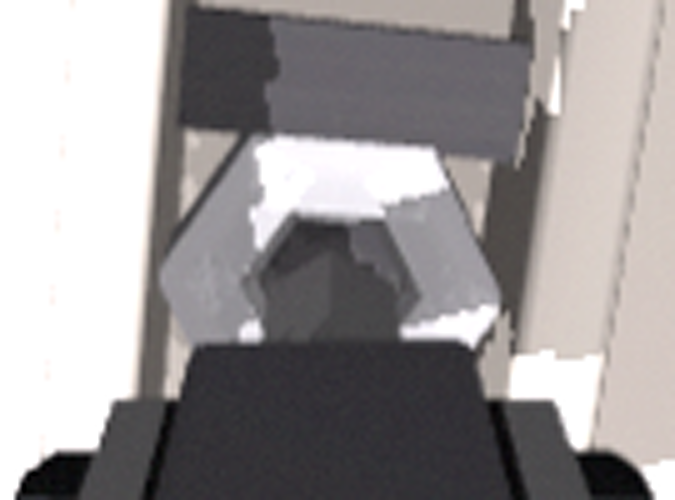

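Request:
{"method": "arm_command", "body": {"steps": [[0, -0.3, 0, 0, 0, -0.12], [0, 0, 0, 0, 0, -0.12], [0, 0, 0, 0, 0, -0.12], [0, 0, 0, 0, 0, -0.1], [0, 0, 0, 0, 0, 0]]}}

```text
clock: 19.18
position: [0.4936, 0.1785, 0.1319]
eef_rot: [3.104, 0.455, 0.002]
contact_force: [-1.1, -0.1, -0.3]
opening: 0.0272
```

```bash
python3 - <<'E'
from h import *
go([.4943,.1785,.128],-74.6)
im,d=cams.snapshot("wrist")
g=np.clip(im[150:250,250:385,::-1].astype(float)*1.8,0,255).astype(np.uint8)
cv2.imwrite(f"pics/j3.png",cv2.resize(g,None,fx=5,fy=5,interpolation=cv2.INTER_CUBIC))
E
```

```text
t 19.18 pos [0.4936 0.1785 0.1319] yawy -73.3 q6 88.9 F [-1.1 -0.1 -0.3] Tz [ 0.05 -0.01 -0.03] open 0.0272
tool d mm [0.7 0.2 3.9] rv [ 0.004 -0.     0.022]
```

View pics/j3.png

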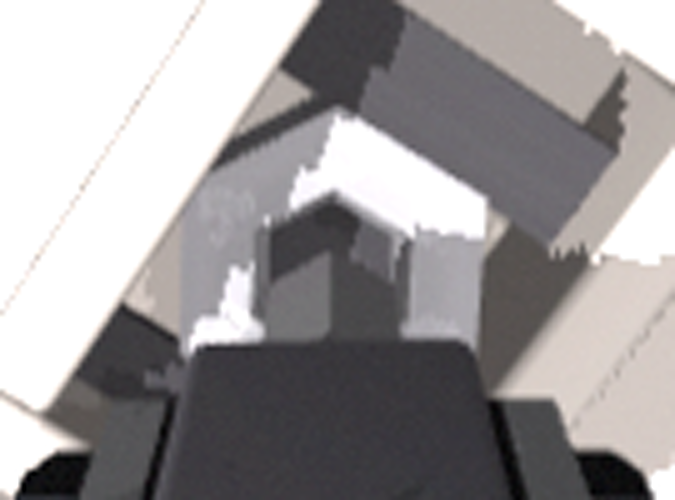

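Request:
{"method": "arm_command", "body": {"steps": [[0.7, 0.2, 4, 0.004, 0, 0.015], [0, 0, 5, 0, 0, 0], [0, 0, 4, 0, 0, 0], [0, 0, 2, 0, 0, 0], [0, 0, 0, 0, 0, 0]]}}

```text
clock: 19.65
position: [0.494, 0.1783, 0.1161]
eef_rot: [-3.115, -0.409, -0.001]
contact_force: [-0.7, -0.3, -1.6]
opening: 0.0275
```

Request:
{"method": "arm_command", "body": {"steps": [[0, 0, 3, 0, 0, 0], [0, 0, 3, 0, 0, 0], [0, 0, 0, 0, 0, 0]]}}

```text
clock: 19.9
position: [0.4938, 0.1782, 0.1089]
eef_rot: [3.115, 0.408, -0.0]
contact_force: [0.6, 0.1, -1.9]
opening: 0.0271
```

```bash
python3 - <<'E'
from h import *
go([.4943,.1785,.102],-74.6)
E
```

```text
t 19.9 pos [0.4938 0.1782 0.1089] yawy -75.1 q6 90.3 F [ 0.6  0.1 -1.9] Tz [-0.01 -0.03 -0.07] open 0.0271
tool d mm [ 0.5 -0.1  6.9] rv [ 0.     0.    -0.008]
```

Request:
{"method": "arm_command", "body": {"steps": [[0, 0, 3, 0, 0, 0], [0, 0, 2, 0, 0, 0], [0, 0, 1, 0, 0, 0], [0, 0, 0, 0, 0, 0]]}}

```text
clock: 20.23
position: [0.4941, 0.1784, 0.1023]
eef_rot: [-3.115, -0.408, 0.0]
contact_force: [0.0, -0.1, 1.1]
opening: 0.0275
```

```bash
python3 - <<'E'
from h import *
go([.4943,.1785,.102],-74.6)
E
```

```text
t 20.23 pos [0.4941 0.1784 0.1023] yawy -75.1 q6 90.3 F [ 0.  -0.1  1.1] Tz [-0.03  0.12 -0.02] open 0.0275
tool d mm [ 0.3 -0.1  0.3] rv [-0.     0.    -0.009]
```

Request:
{"method": "arm_command", "body": {"steps": [[0, 0, 0, 0, 0, 0.1], [0, 0, 0, 0, 0, 0.1], [0, 0, 0, 0, 0, 0.1], [0, 0, 0, 0, 0, 0.05], [0, 0, 0, 0, 0, 0]]}}

```text
clock: 20.65
position: [0.4943, 0.1784, 0.1028]
eef_rot: [3.137, -0.166, 0.001]
contact_force: [-0.3, 0.1, -2.4]
opening: 0.027
```

```bash
python3 - <<'E'
from h import *
for i in range(2):
    go([.4943,.1785,.102],-99)
    im,d=cams.snapshot("wrist")
g=np.clip(im[175:235,265:370,::-1].astype(float)*2.5,0,255).astype(np.uint8)
cv2.imwrite(f"pics/k1.png",cv2.resize(g,None,fx=7,fy=7,interpolation=cv2.INTER_CUBIC))
E
```

```text
t 20.65 pos [0.4943 0.1784 0.1028] yawy -96.1 q6 111.3 F [-0.3  0.1 -2.4] Tz [ 0.06 -0.05  0.14] open 0.027
tool d mm [-0.1 -0.1  0.8] rv [-0.    -0.001  0.051]
t 20.7 pos [0.4944 0.1784 0.1028] yawy -95.9 q6 111.2 F [-0.5  0.1 -2.2] Tz [ 0.02 -0.01  0.14] open 0.027
tool d mm [-0.1 -0.1  0.8] rv [-0.    -0.001  0.053]
```

View pics/k1.png

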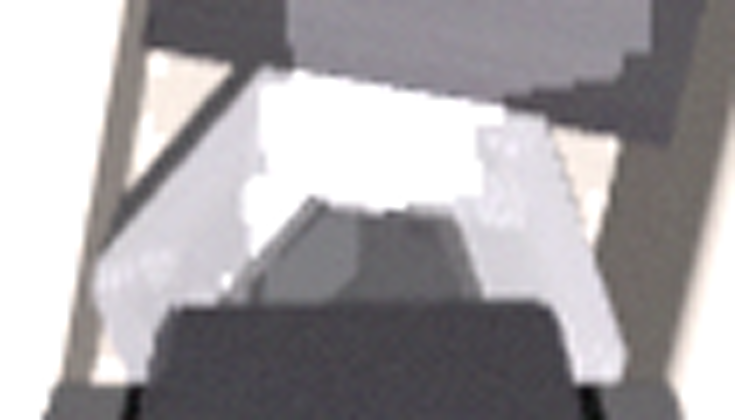

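```bash
cat >> h.py <<'E'
CT=np.array([[-1e-4,-.9657,-.2595,.0653],[1,2e-4,-1e-3,2e-4],[1e-3,-.2595,.9657,-.1207],[0,0,0,1]])
def edges(pts,s,u0,v0,yaw,z=.0605):
    K=dict(cams.camera_info("wrist"),extrinsics=CT)
    P=np.array([pix(K,u0+(q[0]+.5)/s-.5,v0+(q[1]+.5)/s-.5,z) for q in pts]);e=np.diff(P,axis=0)
    t=np.degrees(np.arctan2(e[:,1],e[:,0]));print("len",(np.linalg.norm(e,axis=1)*1e3).round(1),"tool",(t%60).round(1),"world",((yaw+90-t)%60).round(1))
E
python3 - <<'E'
from h import *
edges([(98,262),(262,68),(550,118),(625,352)],7,265,175,-96)
edges([(92,285),(235,80),(525,100),(628,330)],7,265,175,-100.6)
edges([(160,275),(250,135),(440,148),(500,300)],5,250,150,-100.8,.086)
edges([(180,195),(338,108),(487,200)],5,250,150,-73.3,.090)
E
```

```text
len [22.  24.4 21.9] tool [39.8 40.1 41.7] world [14.2 13.9 12.3]
len [21.9 24.2 22.3] tool [34.7 34.1 35.6] world [14.7 15.3 13.8]
len [22.9 25.1 22.7] tool [32.7 34.  38.1] world [16.5 15.2 11.1]
len [24.5 23.9] tool [0.7 2.1] world [16.  14.6]
```

Request:
{"method": "arm_command", "body": {"steps": [[0, 0, 0.5, 0, 0, 0.05], [0, 0, 0.3, 0, 0, 0.05], [0, 0, 0, 0, 0, 0.03], [0, 0, 0, 0, 0, 0]]}}

```text
clock: 21.08
position: [0.4943, 0.1784, 0.1028]
eef_rot: [3.12, -0.362, 0.002]
contact_force: [-0.6, 0.5, -4.3]
opening: 0.0272
```

```bash
python3 - <<'E'
from h import *
for i in range(2):
    go([.4943,.1785,.102],-99)
    im,d=cams.snapshot("wrist")
g=np.clip(im[175:235,265:370,::-1].astype(float)*2.5,0,255).astype(np.uint8)
cv2.imwrite(f"pics/k2.png",cv2.resize(g,None,fx=7,fy=7,interpolation=cv2.INTER_CUBIC))
E
```

```text
t 21.08 pos [0.4943 0.1784 0.1028] yawy -103.2 q6 118.5 F [-0.6  0.5 -4.3] Tz [ 0.03 -0.04  0.09] open 0.0272
tool d mm [-0.  -0.1  0.8] rv [ 0.    -0.001 -0.074]
t 21.13 pos [0.4943 0.1784 0.1027] yawy -103.2 q6 118.5 F [-1.3 -0.6 -1.4] Tz [-0.04  0.01  0.1 ] open 0.0274
tool d mm [-0.  -0.1  0.7] rv [ 0.    -0.001 -0.073]
```

View pics/k2.png

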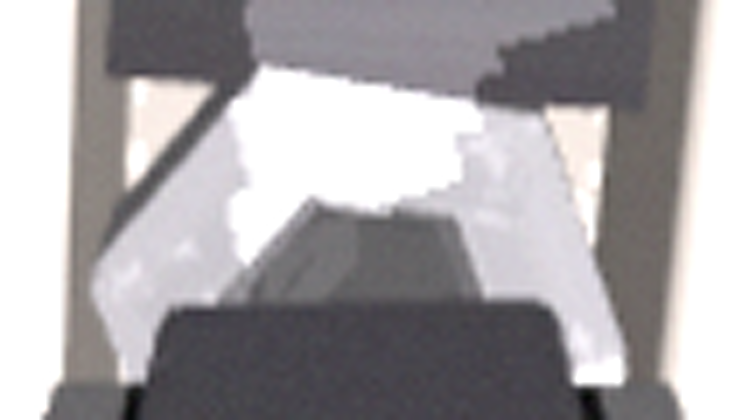

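```bash
python3 - <<'E'
from h import *
edges([(95,270),(262,68),(545,112),(625,350)],7,265,175,-103.2)
E
```

```text
len [22.8 23.8 22.3] tool [39.2 39.1 40.9] world [7.6 7.7 5.9]
```

Request:
{"method": "arm_command", "body": {"steps": [[0, 0, 0, 0, 0, 0.04], [0, 0, 0, 0, 0, 0.04], [0, 0, 0, 0, 0, 0]]}}

```text
clock: 21.43
position: [0.4943, 0.1784, 0.1027]
eef_rot: [3.104, -0.482, 0.002]
contact_force: [0.3, -0.2, -1.4]
opening: 0.0274
```

```bash
python3 - <<'E'
from h import *
for i in range(2):
    go([.4943,.1785,.102],-99)
    im,d=cams.snapshot("wrist")
g=np.clip(im[175:235,265:370,::-1].astype(float)*2.5,0,255).astype(np.uint8)
cv2.imwrite(f"pics/k3.png",cv2.resize(g,None,fx=7,fy=7,interpolation=cv2.INTER_CUBIC))
E
```

```text
t 21.43 pos [0.4943 0.1784 0.1027] yawy -107.7 q6 122.9 F [ 0.3 -0.2 -1.4] Tz [-0.01  0.03  0.17] open 0.0274
tool d mm [-0.  -0.1  0.7] rv [ 0.    -0.001 -0.151]
t 21.48 pos [0.4943 0.1784 0.1028] yawy -107.6 q6 122.9 F [ 0.1  0.2 -1.9] Tz [-0.01  0.04  0.11] open 0.0273
tool d mm [-0.  -0.1  0.8] rv [ 0.    -0.001 -0.15 ]
```

View pics/k3.png

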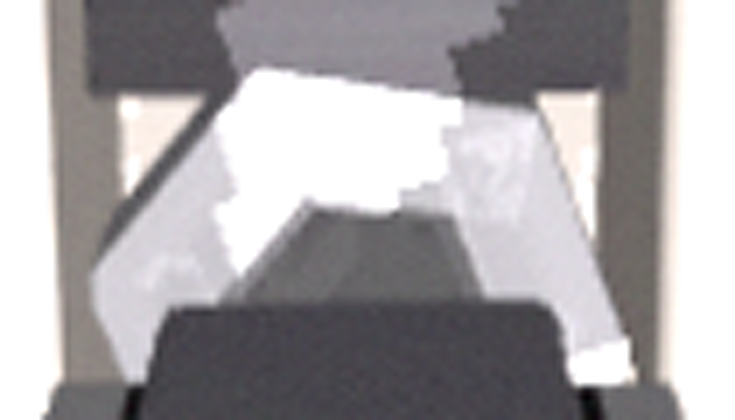

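```bash
python3 - <<'E'
from h import *
edges([(95,275),(257,68),(540,108),(628,340)],7,265,175,-107.6)
E
```

```text
len [22.9 23.8 22. ] tool [37.7 38.3 38.8] world [4.7 4.1 3.6]
```

Request:
{"method": "arm_command", "body": {"steps": [[0, 0, 0, 0, 0, 0.03], [0, 0, 0, 0, 0, 0], [0, 0, 0, 0, 0, -0.05], [0, 0, 0, 0, 0, -0.06], [0, 0, 0, 0, 0, 0]]}}

```text
clock: 21.95
position: [0.4944, 0.1784, 0.1027]
eef_rot: [3.123, -0.338, 0.002]
contact_force: [-0.1, -0.4, -1.6]
opening: 0.0272
```

```bash
python3 - <<'E'
from h import *
for i in range(2):
    go([.4943,.1785,.102],-86)
    im,d=cams.snapshot("wrist")
g=np.clip(im[175:235,265:370,::-1].astype(float)*2.5,0,255).astype(np.uint8)
cv2.imwrite(f"pics/k4.png",cv2.resize(g,None,fx=7,fy=7,interpolation=cv2.INTER_CUBIC))
E
```

```text
t 21.95 pos [0.4944 0.1784 0.1027] yawy -102.3 q6 117.6 F [-0.1 -0.4 -1.6] Tz [0.02 0.1  0.02] open 0.0272
tool d mm [-0.1 -0.1  0.7] rv [ 0.    -0.001 -0.285]
t 22.0 pos [0.4943 0.1784 0.1027] yawy -102.5 q6 117.8 F [ 0.3  1.1 -0.9] Tz [-0.03  0.05  0.07] open 0.0275
tool d mm [-0.  -0.1  0.7] rv [ 0.    -0.001 -0.288]
```

View pics/k4.png

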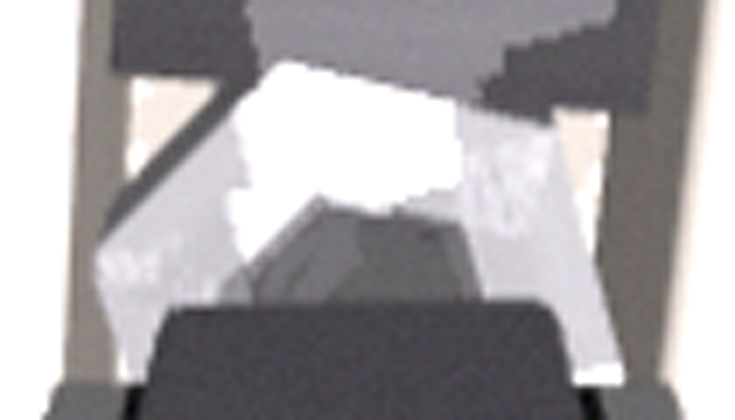

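```bash
python3 - <<'E'
from h import *
edges([(97,250),(285,60),(555,125),(622,365)],7,265,175,-102.4)
E
```

```text
len [23.1 23.2 22.2] tool [44.2 43.9 43.7] world [3.4 3.7 3.9]
```

Request:
{"method": "arm_command", "body": {"steps": [[0, 0, 0, 0, 0, -0.08], [0, 0, 0, 0, 0, -0.08], [0, 0, 0, 0, 0, -0.06], [0, 0, 0, 0, 0, -0.04], [0, 0, 0, 0, 0, 0]]}}

```text
clock: 22.47
position: [0.4947, 0.1785, 0.1027]
eef_rot: [-3.141, -0.076, -0.003]
contact_force: [0.8, -0.2, -1.5]
opening: 0.0274
```

```bash
python3 - <<'E'
from h import *
for i in range(2):
    go([.4943,.1785,.102],-86)
    im,d=cams.snapshot("wrist")
g=np.clip(im[175:235,265:370,::-1].astype(float)*2.5,0,255).astype(np.uint8)
cv2.imwrite(f"pics/k5.png",cv2.resize(g,None,fx=7,fy=7,interpolation=cv2.INTER_CUBIC))
E
```

```text
t 22.47 pos [0.4947 0.1785 0.1027] yawy -87.2 q6 102.5 F [ 0.8 -0.2 -1.5] Tz [ 0.   -0.02 -0.03] open 0.0274
tool d mm [-0.4 -0.1  0.7] rv [-0.    -0.002 -0.021]
t 22.52 pos [0.4947 0.1784 0.1027] yawy -87.3 q6 102.6 F [ 0.3 -0.5 -2.1] Tz [-0.02 -0.01 -0.04] open 0.0279
tool d mm [-0.4 -0.1  0.7] rv [-0.    -0.002 -0.023]
```

View pics/k5.png

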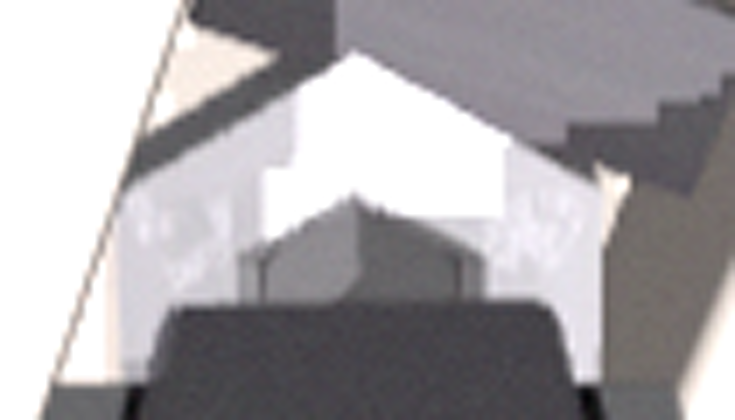

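```bash
python3 - <<'E'
from h import *
edges([(122,185),(353,50),(603,190)],7,265,175,-87.3)
E
```

```text
len [22.7 24.2] tool [59.1 59.9] world [3.6 2.8]
```

Request:
{"method": "arm_command", "body": {"steps": [[0, 0, -4, 0, 0, 0], [0, 0, -6, 0, 0, 0], [0, 0, -10, 0, 0, 0], [0, 0, -12, 0, 0, 0], [0, 0, -20, 0, 0, 0]]}}

```text
clock: 22.98
position: [0.4915, 0.1776, 0.1538]
eef_rot: [3.139, 0.065, -0.012]
contact_force: [0.0, 0.5, -2.0]
opening: 0.0271
```

Request:
{"method": "arm_command", "body": {"steps": [[0, 0, -35, 0, 0, 0], [0, 0, -35, 0, 0, 0], [0, 0, -25, 0, 0, 0], [0, 0, 0, 0, 0, 0]]}}

```text
clock: 23.32
position: [0.4926, 0.1779, 0.2575]
eef_rot: [3.14, 0.06, -0.006]
contact_force: [1.6, 0.9, -1.3]
opening: 0.0276
```

```bash
python3 - <<'E'
from h import *
go([.6219,-.2729,.25],-29.3)
im,d=cams.snapshot("wrist");cv2.imwrite("pics/l1.png",im[:,:,::-1])
E
```

```text
t 23.32 pos [0.4926 0.1779 0.2575] yawy -87.8 q6 103.1 F [ 1.6  0.9 -1.3] Tz [-0.02 -0.07 -0.05] open 0.0276
tool d mm [112.1 455.4   7.6] rv [-1.000e-03  4.000e-03 -1.021e+00]
```

View pics/l1.png

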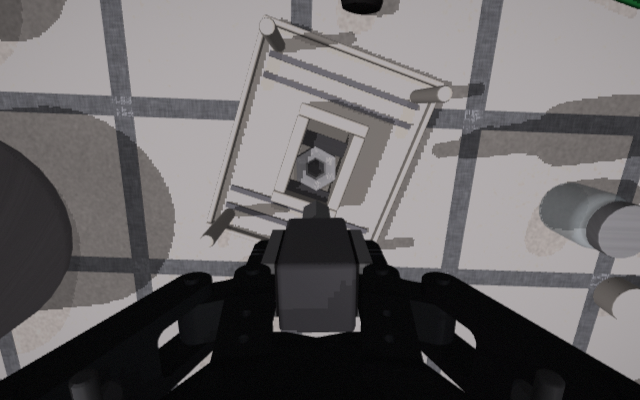

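Request:
{"method": "arm_command", "body": {"steps": [[4, 20, 0, 0, 0, 0], [7, 38, 0, 0, 0, 0], [7, 38, 0, 0, 0, 0], [7, 38, 0, 0, 0, 0], [7, 38, 0, 0, 0, 0]]}}

```text
clock: 23.78
position: [0.5269, 0.0095, 0.2519]
eef_rot: [-3.137, -0.077, 0.017]
contact_force: [0.4, 0.4, -2.4]
opening: 0.0274
```

Request:
{"method": "arm_command", "body": {"steps": [[7, 38, 0, 0, 0, 0], [7, 38, 0, 0, 0, 0], [7, 38, 0, 0, 0, 0], [7, 38, 0, 0, 0, 0], [7, 38, 0, 0, 0, 0]]}}

```text
clock: 24.2
position: [0.566, -0.1862, 0.2422]
eef_rot: [-3.132, -0.074, 0.039]
contact_force: [1.2, 0.1, -1.1]
opening: 0.0274
```

Request:
{"method": "arm_command", "body": {"steps": [[7, 38, -3, 0, 0, -0.12], [7, 20, -3, 0, 0, -0.12], [0, 0, -3, 0, 0, -0.12], [0, 0, 0, 0, 0, -0.12], [0, 0, 0, 0, 0, -0.12]]}}

```text
clock: 24.62
position: [0.5821, -0.2561, 0.2389]
eef_rot: [-2.952, -1.007, 0.051]
contact_force: [0.4, -0.2, -1.8]
opening: 0.0275
```

```bash
python3 - <<'E'
from h import *
go([.598,-.317,.25],-29.3)
E
```

```text
t 24.62 pos [ 0.5821 -0.2561  0.2389] yawy -52.3 q6 25.1 F [ 0.4 -0.2 -1.8] Tz [-0.   -0.03 -0.03] open 0.0275
tool d mm [-25.   57.5 -12.3] rv [-0.036  0.017 -0.402]
```

Request:
{"method": "arm_command", "body": {"steps": [[-12, 29, -5, -0.036, 0.017, -0.1], [-10, 29, -5, 0, 0, -0.1], [0, 0, 0, 0, 0, -0.1], [0, 0, 0, 0, 0, -0.1], [0, 0, 0, 0, 0, 0]]}}

```text
clock: 25.03
position: [0.5991, -0.3152, 0.2369]
eef_rot: [-2.686, -1.608, 0.02]
contact_force: [-0.7, 0.0, -2.1]
opening: 0.0273
```

```bash
python3 - <<'E'
from h import *
go([.6219,-.2729,.25],-29.3)
W=cams.camera_info("wrist");im,d=cams.snapshot("wrist");cv2.imwrite("pics/m1.png",im[:,:,::-1]);np.savez("m1.npz",im=im,E=W["extrinsics"])
go([.6219,-.2729,.25],-29.3)
print(proj(W,[.6203,-.2748,.06]))
im,d=cams.snapshot("top");cv2.imwrite("pics/m_top.png",im[:,:,::-1])
E
```

```text
t 25.03 pos [ 0.5991 -0.3152  0.2369] yawy -28.2 q6 -2.9 F [-0.7  0.  -2.1] Tz [ 0.04 -0.    0.01] open 0.0273
tool d mm [ 47.9  -0.1 -13.3] rv [-0.016  0.005  0.019]
t 25.08 pos [ 0.5986 -0.3146  0.2364] yawy -28.4 q6 -2.7 F [-0.5  0.  -0.7] Tz [0.03 0.   0.02] open 0.0274
tool d mm [ 47.7   0.4 -13.8] rv [-0.018  0.005  0.015]
(np.float64(319.336885110272), np.float64(128.39232028880258))
```

View pics/m1.png

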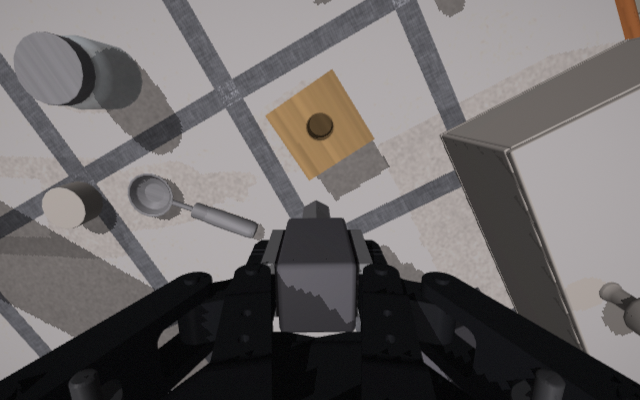

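```bash
python3 - <<'E'
from h import *
f=np.load("m1.npz");im=f["im"]
cv2.imwrite("pics/m1c.png",cv2.resize(im[95:155,285:355,::-1],None,fx=9,fy=9,interpolation=cv2.INTER_CUBIC))
K=dict(cams.camera_info("wrist"),extrinsics=f["E"])
for c in ((320,125),(320,124)): print(pix(K,*c,.06))
E
```

```text
[ 0.62225388 -0.27241387  0.06      ]
[ 0.62267148 -0.27162937  0.06      ]
```

View pics/m1c.png

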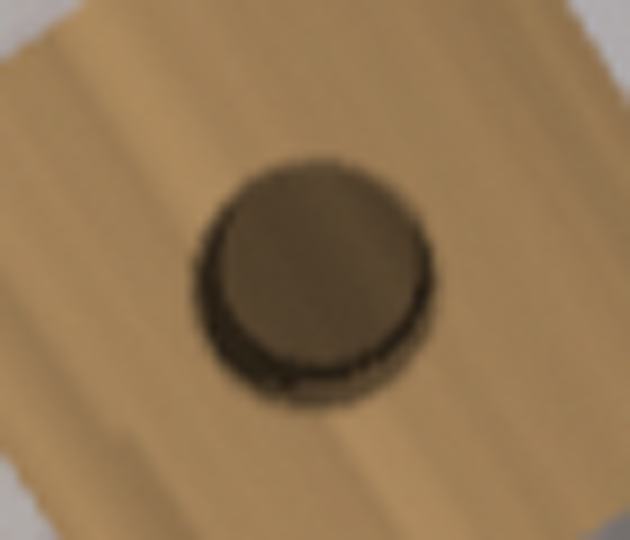

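```bash
python3 - <<'E'
from h import *
f=np.load("m1.npz");im=f["im"]
g=np.clip(im[190:250,280:355,::-1].astype(float)*2.2,0,255).astype(np.uint8)
cv2.imwrite("pics/m1d.png",cv2.resize(g,None,fx=8,fy=8,interpolation=cv2.INTER_CUBIC))
E
```

```text
(no output)
```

View pics/m1d.png

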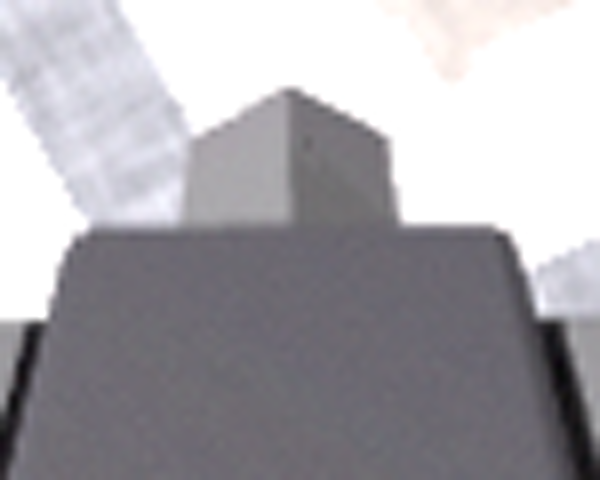

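```bash
python3 - <<'E'
from h import *
go([.6221,-.2724,.155],-29.3)
E
```

```text
t 25.13 pos [ 0.5987 -0.3141  0.2368] yawy -28.5 q6 -2.6 F [ 0.5 -0.7 -1.8] Tz [-0.01  0.09 -0.06] open 0.0271
tool d mm [48.2  2.2 81.6] rv [-0.018  0.005  0.015]
```

Request:
{"method": "arm_command", "body": {"steps": [[24, 1, 0, -0.018, 0.005, 0.015], [24, 1, 20, 0, 0, 0], [0, 0, 25, 0, 0, 0], [0, 0, 20, 0, 0, 0], [0, 0, 0, 0, 0, 0]]}}

```text
clock: 25.55
position: [0.6237, -0.2696, 0.169]
eef_rot: [-2.724, -1.565, -0.002]
contact_force: [-1.2, 0.1, -1.8]
opening: 0.0272
```

```bash
python3 - <<'E'
from h import *
go([.6221,-.2724,.145],-29.3)
E
```

```text
t 25.55 pos [ 0.6237 -0.2696  0.169 ] yawy -30.2 q6 3.2 F [-1.2  0.1 -1.8] Tz [0.02 0.05 0.02] open 0.0272
tool d mm [-3.3 -0.  24. ] rv [ 0.001 -0.001 -0.016]
```

Request:
{"method": "arm_command", "body": {"steps": [[-3.3, 0, 6, 0, 0, -0.016], [0, 0, 10, 0, 0, 0], [0, 0, 0, 0, 0, 0], [0, 0, 0, 0, 0, 0]]}}

```text
clock: 25.88
position: [0.6216, -0.2718, 0.1524]
eef_rot: [-2.712, -1.585, -0.001]
contact_force: [-0.5, -0.5, -0.8]
opening: 0.0271
```

```bash
python3 - <<'E'
from h import *
go([.6221,-.2724,.14],-29.3)
im,d=cams.snapshot("wrist");cv2.imwrite("pics/n1.png",cv2.resize(im[110:310,217:417,::-1],None,fx=3,fy=3))
go([.6221,-.2724,.14],-29.3)
E
```

```text
t 25.88 pos [ 0.6216 -0.2718  0.1524] yawy -29.4 q6 2.2 F [-0.5 -0.5 -0.8] Tz [-0.05 -0.02  0.04] open 0.0271
tool d mm [-0.3  0.8 12.4] rv [-0.    -0.001 -0.002]
t 25.93 pos [ 0.6215 -0.2718  0.1524] yawy -29.4 q6 2.2 F [-0.6  1.  -1.6] Tz [-0.02 -0.02 -0.04] open 0.0274
tool d mm [-0.3  0.9 12.4] rv [-0.001 -0.001 -0.002]
```

View pics/n1.png

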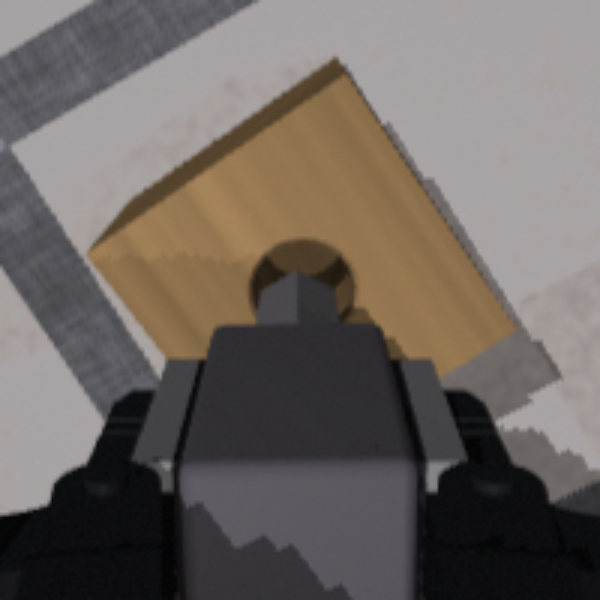

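Request:
{"method": "arm_command", "body": {"steps": [[0, 0.8, 8, 0, 0, 0], [0, 0, 10, 0, 0, 0], [0, 0, 10, 0, 0, 0], [0, 0, 5, 0, 0, 0], [0, 0, 0, 0, 0, 0]]}}

```text
clock: 26.35
position: [0.6233, -0.274, 0.1193]
eef_rot: [2.711, 1.581, 0.005]
contact_force: [0.3, -0.8, -1.9]
opening: 0.0278
```

```bash
python3 - <<'E'
from h import *
go([.6221,-.2724,.088],-29.3)
E
```

```text
t 26.35 pos [ 0.6233 -0.274   0.1193] yawy -29.5 q6 2.2 F [ 0.3 -0.8 -1.9] Tz [-0.    0.05  0.04] open 0.0278
tool d mm [ 0.8 -2.  31.3] rv [ 0.005 -0.001 -0.004]
```

Request:
{"method": "arm_command", "body": {"steps": [[0.5, -1.8, 4, 0.005, 0, 0], [0, 0, 8, 0, 0, 0], [0, 0, 7, 0, 0, 0], [0, 0, 4, 0, 0, 0], [0, 0, 0, 0, 0, 0]]}}

```text
clock: 26.77
position: [0.622, -0.2724, 0.093]
eef_rot: [-2.713, -1.581, -0.0]
contact_force: [-0.6, 0.6, -1.1]
opening: 0.0271
```

```bash
python3 - <<'E'
from h import *
go([.6221,-.2724,.088],-29.3)
E
```

```text
t 26.77 pos [ 0.622  -0.2724  0.093 ] yawy -29.5 q6 2.2 F [-0.6  0.6 -1.1] Tz [-0.05  0.    0.02] open 0.0271
tool d mm [0.1 0.1 5. ] rv [-0.001 -0.001 -0.004]
```

Request:
{"method": "arm_command", "body": {"steps": [[0, 0, 2, 0, 0, 0], [0, 0, 2, 0, 0, 0], [0, 0, 0, 0, 0, 0], [0, 0, 0, 0, 0, 0]]}}

```text
clock: 27.1
position: [0.6225, -0.2725, 0.0889]
eef_rot: [-2.713, -1.582, -0.001]
contact_force: [0.2, 0.1, -0.9]
opening: 0.0273
```

```bash
python3 - <<'E'
from h import *
go([.6221,-.2724,.088],-29.3)
E
```

```text
t 27.1 pos [ 0.6225 -0.2725  0.0889] yawy -29.5 q6 2.2 F [ 0.2  0.1 -0.9] Tz [ 0.02 -0.02  0.  ] open 0.0273
tool d mm [-0.1 -0.4  0.9] rv [-0.001 -0.001 -0.004]
```

Request:
{"method": "arm_command", "body": {"steps": [[0, 0, 1.2, 0, 0, 0], [0, 0, 0, 0, 0, 0]]}}

```text
clock: 27.27
position: [0.6228, -0.2727, 0.0891]
eef_rot: [2.714, 1.582, 0.002]
contact_force: [0.7, -0.4, -1.5]
opening: 0.0271
```

Request:
{"method": "arm_command", "body": {"steps": [[0, 0, 0, 0, 0, 0], [0, 0, 0, 0, 0, 0], [0, 0, 0, 0, 0, 0], [0, 0, 0, 0, 0, 0], [0, 0, 0, 0, 0, 0]], "hand": 1}}

```text
clock: 27.68
position: [0.6241, -0.2734, 0.0904]
eef_rot: [2.711, 1.581, 0.006]
contact_force: [0.6, -0.2, -0.0]
opening: 0.0849
```

```bash
python3 - <<'E'
from h import *
go([.6221,-.2724,.25],-29.3)
im,d=cams.snapshot("wrist");cv2.imwrite("pics/p1.png",im[:,:,::-1])
E
```

```text
t 27.68 pos [ 0.6241 -0.2734  0.0904] yawy -29.5 q6 2.2 F [ 0.6 -0.2 -0. ] Tz [-0.01  0.06  0.07] open 0.0849
tool d mm [ 1.000e-01 -1.500e+00 -1.596e+02] rv [ 0.005 -0.001 -0.004]
```

View pics/p1.png

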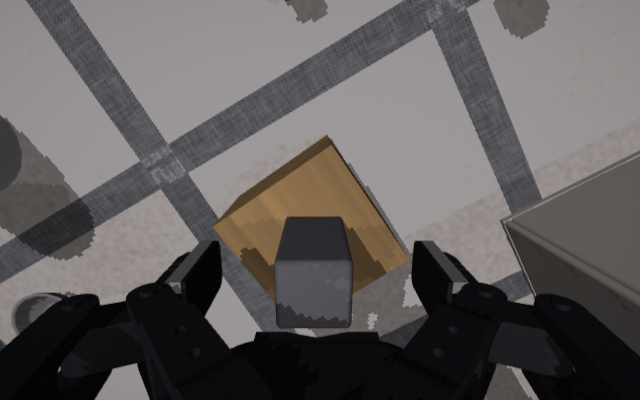

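Request:
{"method": "arm_command", "body": {"steps": [[0, -1, -10, 0, 0, 0], [0, 0, -20, 0, 0, 0], [0, 0, -30, 0, 0, 0], [0, 0, -35, 0, 0, 0], [0, 0, -35, 0, 0, 0]]}}

```text
clock: 28.15
position: [0.6167, -0.2698, 0.2157]
eef_rot: [-2.7, -1.574, 0.014]
contact_force: [1.3, -1.2, -1.3]
opening: 0.0857
```

Request:
{"method": "arm_command", "body": {"steps": [[-30, 0, -20, 0, 0, 0], [-38, 0, 0, 0, 0, 0], [-38, 0, 0, 0, 0, 0], [-38, 0, 0, 0, 0, 0], [-38, 0, 0, 0, 0, 0]]}}

```text
clock: 28.57
position: [0.5354, -0.4277, 0.2545]
eef_rot: [2.697, 1.599, 0.011]
contact_force: [0.2, -0.6, -0.1]
opening: 0.085
```

Request:
{"method": "arm_command", "body": {"steps": [[0, 0, 0, 0, 0, 0]]}}

```text
clock: 28.65
position: [0.5318, -0.4343, 0.2559]
eef_rot: [2.698, 1.59, 0.006]
contact_force: [0.8, 0.7, -0.7]
opening: 0.0854
```

```bash
python3 - <<'E'
from h import *
go([.6221,-.2724,.25],-29.3)
for n in ("scene","top"):
    im,d=cams.snapshot(n);np.save(n+"9.npy",im);cv2.imwrite(f"pics/{n}9.png",im[:,:,::-1])
    C=cams.camera_info(n)
im=np.load("scene9.npy")
cv2.imwrite("pics/q1.png",cv2.resize(im[270:360,215:305,::-1],None,fx=6,fy=6,interpolation=cv2.INTER_CUBIC))
im=np.load("top9.npy")
cv2.imwrite("pics/q2.png",np.hstack([cv2.resize(im[130:200,390:465,::-1],(375,350),interpolation=cv2.INTER_CUBIC),cv2.resize(im[200:260,185:245,::-1],(350,350),interpolation=cv2.INTER_CUBIC)]))
E
```

```text
t 28.65 pos [ 0.5318 -0.4343  0.2559] yawy -29.0 q6 -13.8 F [ 0.8  0.7 -0.7] Tz [-0.   -0.05  0.05] open 0.0854
tool d mm [185.4   0.5   5.5] rv [0.01  0.002 0.005]
```

View pics/top9.png

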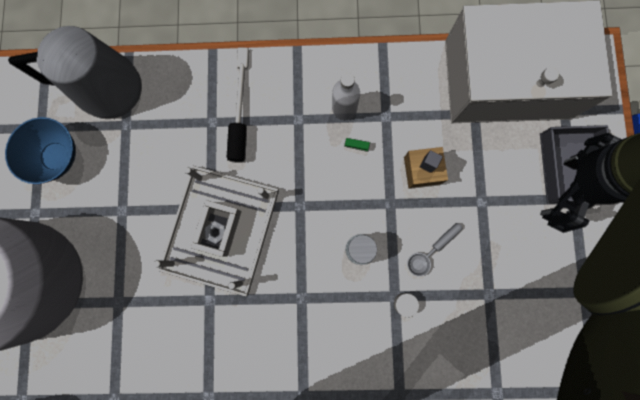

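View pics/q1.png

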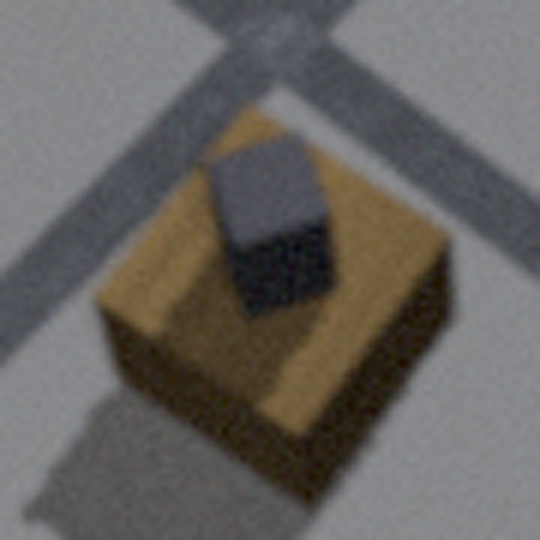

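View pics/q2.png

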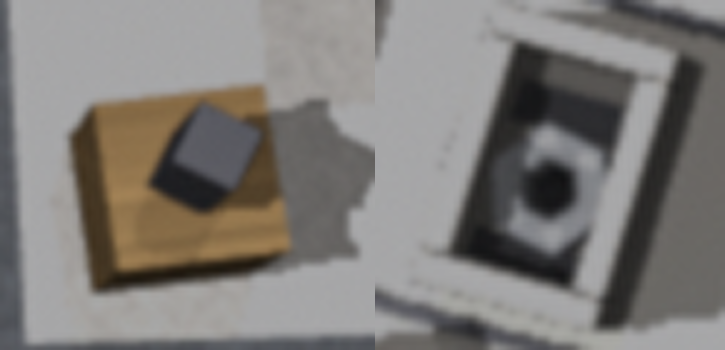

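```bash
python3 - <<'E'
from h import *
print(bot.job_done()); print(bot.observe()["clock"])
E
```

```text
the job is handed in; nothing more can be done
None
the job is handed in; nothing more can be done
```

The hub screw is turned up against its stop and the key is standing back in its holder, released. I handed the job in at about 29 s; no verdict was reported.

**What I did:** I took the key from the holder and seated it in the screw's socket, pressing with about 3 N at most. I turned the screw clockwise in two quarter turns plus a third that ended at the stop, regripping between them.

**Check on the screw:** The wrist camera put the disc's edges at about 3–4° (mod 60°). The stop at 5.4 rad predicts 3.3°. The total turn of about 242° also agrees with a start near 1.14 rad. I last measured this angle with the key still in the socket and unloaded; after that the key came straight out.

**Check on the rest:** The last top and scene pictures show the key upright in the holder, the holder where it was, and the bystanders where they were. The gripper was clear of everything.

**What disagreed:**
- **Overrun at the stop:** I turned about 12° past the stop and the key jammed in the socket. Backing off then dragged the screw back about 11°. I lifted the key out, realigned it, seated it again and turned to the stop more slowly; this time the screw stayed put when I backed off.
- **More play than stated:** the key led the socket by about 15–20° while turning, against the stated 0.2 rad (about 11°).
- **Weak torque signal:** the wrist torque barely rose at the stop (0.1–0.25 N m with noise), so I judged the stop from the camera angle.

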